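# Gauge the miniature black pot in the bench caliper

### The job

Take the miniature black pot from the lowest glass tier, stand it upright between the jaws of the blue bench caliper, on their middle line, and let go of it. Then slide the caliper's orange grip gently until the pot is caught between both steel jaws and the black force pointer rests in the green band, and leave it so for the reading. Leave the other pieces where they are.

Things in the scene. Friction and masses are not known exactly. Their poses are not given: they have to be found in the camera images.
- pot: Miniature glossy black pot, loose, about 0.08 kg, 47 mm tall. Origin: centre of its underside, z up. Round: foot 30 mm across, upright belly wall 44 mm across from 17 to 31 mm up, narrow neck, rim 32 mm across. Stands on the lowest glass tier in the left, middle or right place of a row of three, 115 mm apart; bear and canteen have the other two.
- etagere: Corner etagere, dark iron and glass, fixed. Origin on the table under the middle of the lowest row; x points level from its open front to its back corner, y along the row to the left, z up. Glass tiers 8 mm thick, 400 mm wide, tops at z = 92, 284, 470 mm. Posts at y = +-190 mm: x = -55 mm (to the lowest tier only) and x = 50 mm. A closed plastic bin fixed under the lowest tier is not used.
- caliper: Bench caliper: fixed blue base plate 270 x 90 mm, 12 mm thick, top face (the pot stands on it) at z = 12 mm. Origin on the table under the base; x is the slide direction, from the orange grip towards the fixed anvil (at zero yaw away from the robot), z up; the jaws' middle line is y = 0. Plate reaches from x = -180 to x = +90 mm. Anvil face at x = +60 mm.
- anvil: Fixed steel jaw (anvil) of the caliper, 24 mm wide, its top 46 mm above the table. Origin: at the foot of its flat face on the base plate (caliper x = 60 mm, y = 0, z = 12 mm). The face looks along the caliper's -x.
- jaw: Moving steel jaw, 24 mm wide, 10 mm thick, its top 45 mm above the table, carried on a spring by the carriage. Origin: on the base plate at the foot of its flat face, which looks along the caliper's +x, to the anvil.
- tier_edge (a point): Middle of the second tier's front edge, on its top (etagere x = -12 mm, z = 284 mm); an 8 mm iron rim hangs below. The lowest tier's front edge is at x = -65 mm, the top one's at +10 mm. The second tier so overhangs the row that a tool coming straight down hits it: come from the open front with the tool tilted 30 to 40 degrees, fingers closing along the row.
- anvil_face (a point): Point on the middle of the anvil face, 36 mm above the table.
- jaw_face (a point): Point on the middle of the moving jaw's face, 36 mm above the table.
- grip (a point): In the orange grip on the carriage, 52 mm above the table, 80 mm behind the jaw face while the spring is relaxed. The grip is an upright fin 30 mm long along the slide, 14 mm thick across it, from 29 to 63 mm above the table; pinch it from above across its thickness (fingers closing along the caliper's y) or push its end.
- carriage (a joint): Travel of the carriage with the orange grip towards the anvil, m: 0 fully open (jaw face 100 mm from the anvil face), to 0.09. Starts at 0 to 0.02. It has 9 N of friction, so it stays where it is left, even against the jaw spring.
- pointer (a joint): Force pointer: how far the sprung jaw is pushed back into the carriage, m, 0 to 0.014 (end stop). Jaw force 1 N + 0.4 N per mm. The black cross bar on the carriage moves with it, away from the jaw, over a white (0 to 4 mm), green (4 to 10 mm) and red (10 to 14 mm) strip. With the pot against the anvil it reads carriage travel minus 56 mm.
- bear: White ceramic bear fetish with a turquoise line, about 80 x 26 x 50 mm, on the lowest tier. Origin: centre of its underside. Leave alone.
- canteen: Small clay canteen, terracotta, 34 x 60 mm, 78 mm tall, on the lowest tier. Origin: centre of its underside. Leave alone.
- dish: Brushed aluminium dish, 110 mm across, 22 mm tall, on the table. Origin: centre of its underside. Leave alone.
- seed_pot: Small closed terracotta seed pot, 60 mm across, 44 mm tall, on the table near the robot. Origin: centre of its underside. Leave alone.
- brush: Dusting brush lying on the table at the right. Leave alone.

How it is judged:
On the way, in this order (a step that is already met when the one before it is completed fails the run):
1. the pot stands upright on the caliper's base plate between the jaws, let go, the spring not yet loaded (angle between pot's own z axis and vertical below 0.12 rad and z of pot in the frame of caliper between 0.008 and 0.018 m and x of pot in the frame of caliper between -0.03 and 0.05 m and y of pot in the frame of caliper between -0.009 and 0.009 m and contact force between the fingers and pot below 0.1 N and value of joint pointer below 0.0025 m and linear speed of pot below 0.02 m/s), for 0.2 s.
2. the pot is pressed by the moving jaw and by the anvil, the pointer in the green band (contact force between each of jaw, anvil and pot above 1.5 N and value of joint pointer between 0.0035 and 0.0105 m), for 0.2 s.
At the end, for the whole second after the job is handed in: The pot stands upright (within 7 degrees) on the base plate, its middle within 9 mm of the jaws' middle line, pressed by the moving jaw and by the anvil with over 1.5 N each; the pointer rests in the green band (3.5 to 10.5 mm); pot and carriage are at rest (all of step 2 and angle between pot's own z axis and vertical below 0.12 rad and z of pot in the frame of caliper between 0.008 and 0.018 m and x of pot in the frame of caliper between -0.03 and 0.05 m and y of pot in the frame of caliper between -0.009 and 0.009 m and linear speed of pot below 0.01 m/s and velocity of joint carriage below 0.003 m/s); the robot touches nothing.
It fails at once if the pot is slammed or crushed: more than 20 N between it and the caliper (contact force between pot and caliper above 20 N).
It fails at once if another piece (bear, canteen, dish, seed pot, brush) is moved more than 25 mm (distance of any of bear, canteen, dish, seed_pot, brush from where it was at the start of the episode above 0.025 m).
It also fails if it takes over 67 s, if anything falls off the work surface, if the arm or the gripper's body presses on something with over 40 N, if the wrist force passes 120 N, or if a joint passes its speed limit or range.

### The arm

A 6-joint arm with a two-finger parallel gripper is mounted at the origin on the work surface. World frame = base frame: x ahead of the robot, y to its left, z up, the work surface at z = 0. Lengths are in m, angles in rad, forces in N, time in s.
With the tool pointing down it reaches from about 0.375 to 0.825 m from the base axis. Payload 5.5 kg.
Tool frame: the origin (TCP) lies midway between the tips of the shut fingers; the grasp point (between the pads) lies 19 mm behind it; z points along the fingers, y is the line along which they close (so a half turn about z gives the same grasp; the last joint's range is limited). The gripper opens to 85 mm and grips with 20 to 120 N. Pads are 22 mm wide; open, the fingers measure 114 mm over their backs; the gripper's body (76 mm by 85 mm) begins 54 mm behind the grasp point. The pads swing forward as they close: fully open they stand 13 mm farther back than shut.
Start: joints at [-1.24, 0.314, -0.047, 1.21, 0, 1.571], TCP at [0.195, -0.567, 0.231] pointing down, gripper open.
Joint ranges: [-2.67, 2.67], [-0.69, 1.73], [-1.03, 1.25], [-2.08, 2.16], [-1.42, 1.45], [-3.14, 3.14]. Speed limits (rad/s): [2.39, 2.39, 3.01, 3.14, 3.14, 3.14].

### API

Orientations are given as a unit quaternion [w, x, y, z].
In Python, from rig import manip, imaging, workorder gives the robot as it stands. The module is installed in compiled form; this text tells all that it offers.
- The arm moves only by the tool jog_arm, never from a script. Its argument "motion" is a list of rows, each an object of numbers: "dx", "dy", "dz": the shift along the tool's x, y, z in units of 100 cm (1.0 is 100 cm); "rx", "ry", "rz": the turn, a rotation vector about the tool's x, y, z in units of pi/2 rad (1.0 is pi/2 rad); "hand": the opening, from -1 (shut) to 1 (fully open). A call has 1 to 10 rows; each row is the pose to reach, as a shift and turn from the pose commanded when the call began, along the tool's axes at that moment; what a row does not reach only later rows make up. A row lasts 1/10 s, in which the tool goes at most 50 mm and 8.59 degrees, less where a joint would pass 70% of its speed; a pose out of reach is approached as far as the arm can. A call with a number of a shift or a turn outside -1 to 1 is refused whole. A call with a gripper value outside its range is refused whole. The fingers move at their own pace and stop on an object; "force" is the grip in N (left out, the last holds). Time passes only in rows, so rows that repeat a pose let the fingers close. It gives the time, the measured TCP pose, the force, the opening and the grip force at its end, in the units of the state.
- manip.state(): the state, without advancing time (a new reading comes with each control period).
- imaging.read_camera(name): name is "scene" or "side" or "wrist"; returns a dict with "pixels" (384x512x3 uint8, blue, green, red), "intrinsics" (3x3 intrinsics, pixels), "D" ([k1, k2, p1, p2, k3] as OpenCV has them; the pictures are not rectified), "R" (3x3) and "t" (3): a world point X has camera coordinates R X + t. Camera axes: x right, y down, z forward; pixel columns grow to the right and rows downward; lengths in m; the calibration is good to about 2 mm. A picture is of the moment at which its call begins. There is no depth.
- workorder.hand_in(): hands the job in; it is judged then, once.
The state is a dict: "clock": time; "q": joint angles; "joint_vel": joint speeds; "effort": joint torques, N m; "tool_pos": TCP position; "tcp_rot": TCP orientation; "contact_force": force on the tool from outside, world axes, zero at the start; "ft_torque": the same for the moment, N m; "finger_gap": opening from 0.0 (shut) to 1.0 (fully open); "gripper_force": force on a finger pad.
Only numpy, scipy, OpenCV 4.12 (cv2) and the standard library are available. Lean on these libraries where they do the work, as an engineer would, in place of code of your own. Each camera call takes 0.05 s, during which the arm holds its last target. There are 200 camera calls.

## Working session

There is one attempt and no reset: what is moved stays moved. The work goes in short steps, Python scripts to look and compute and a tool call to move; the robot and the scene stay as the last step left them, time stands still between calls to the robot, and variables do not carry over. Pictures are saved under pics/ and viewed, at most 10 in all, crops included, and the job is handed in when it is done.

Besides the shell and the picture viewer there is one more tool, called after "Emit:" as name([rows], argument=value, ...), one row to a line, values as JSON. jog_arm: Moves the arm, as the interface text tells. Its arguments: {"type":"object","properties":{"motion":{"type":"array","items":{"type":"object","properties":{"dx":{"type":"number"},"dy":{"type":"number"},"dz":{"type":"number"},"rx":{"type":"number"},"ry":{"type":"number"},"rz":{"type":"number"},"hand":{"type":"number"}}}},"force":{"type":"number"}},"required":["motion"]}

```bash
mkdir -p pics
cat > h.py <<'E'
import numpy as np, cv2
from rig import manip, imaging, workorder
def cam(n,save=None):
    c=imaging.read_camera(n)
    for k in("intrinsics","D","R","t"): c[k]=np.array(c[k],float)
    if save: cv2.imwrite("pics/"+save,c["pixels"])
    return c
def ray(c,uv):
    p=cv2.undistortPoints(np.array([[uv]],float),c["intrinsics"],c["D"])[0,0]
    d=c["R"].T@np.array([p[0],p[1],1.]); o=-c["R"].T@c["t"].ravel()
    return o,d/np.linalg.norm(d)
def plane(c,uv,z):
    o,d=ray(c,uv); return o+d*(z-o[2])/d[2]
def tri(rs):
    A=0;b=0
    for o,d in rs:
        P=np.eye(3)-np.outer(d,d);A=A+P;b=b+P@o
    x=np.linalg.solve(A,b); return x,[np.linalg.norm((np.eye(3)-np.outer(d,d))@(x-o)) for o,d in rs]
def proj(c,X):
    return cv2.projectPoints(np.array(X,float).reshape(-1,1,3),cv2.Rodrigues(c["R"])[0],c["t"],c["intrinsics"],c["D"])[0].reshape(-1,2)
E
python3 - <<'E'
from h import *
import pickle
s=cam("scene","s0.png");d=cam("side","d0.png")
pickle.dump((s,d),open("v0.pkl","wb"))
cv2.imwrite("pics/both.png",cv2.resize(np.vstack([s["pixels"],d["pixels"]]),(400,600)))
for c in(s,d): print(-c["R"].T@c["t"].ravel(), c["R"][2])
print(manip.state())
E
```

```text
[ 0.917354   -0.61169606  1.20431026] [-0.26147047  0.48814054 -0.83267762]
[0.02582542 0.84315664 0.97745363] [ 0.41276855 -0.67642926 -0.60997179]
{'clock': 0.1, 'q': array([-1.24000116e+00,  3.14141615e-01, -4.79800303e-02,  1.21019396e+00,
       -6.29350677e-06,  1.57080640e+00]), 'joint_vel': array([ 0.00171326, -0.00025956,  0.00304604, -0.00115935,  0.00100454,
        0.00118838]), 'effort': array([ 8.01435235e-04, -5.40768528e+01,  3.40538728e+01,  1.12188386e-02,
       -4.05157721e-06,  1.97834811e-05]), 'tool_pos': array([ 0.19470692, -0.56698146,  0.23052857]), 'tcp_rot': array([-7.48752856e-04,  9.86353518e-01,  1.64639487e-01, -1.28177866e-04]), 'contact_force': array([ 0.32496189,  0.63945744, -0.09995878]), 'ft_torque': array([ 0.01348315, -0.02698454, -0.00479255]), 'gripper_force': 0.0, 'finger_gap': 0.997780982308852}
```

View pics/s0.png

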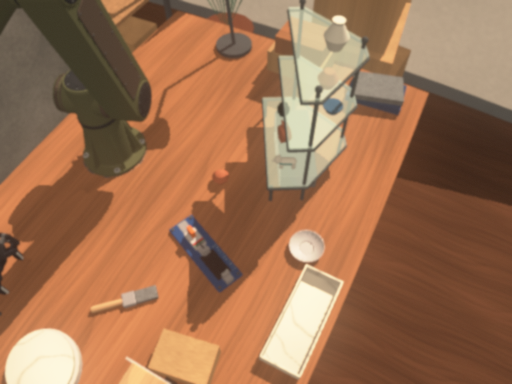

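View pics/d0.png

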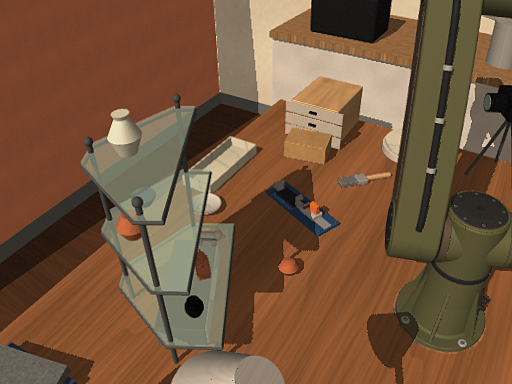

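The scene view shows the caliper near (205,253) and the row on the lowest tier: pot (282,108), canteen (282,132), bear (285,160). In the side view they are at pot (194,305), canteen (203,263), bear (212,233). I'll zoom in on both.

Run:
```python
from h import *
import pickle
s,d=pickle.load(open("v0.pkl","rb"))
def cr(c,x,y,w,h): return cv2.resize(c["pixels"][y:y+h,x:x+w],(400,300),interpolation=cv2.INTER_CUBIC)
a=np.hstack([cr(s,160,205,100,75*1),cr(s,240,80,120,90)])
b=np.hstack([cr(d,255,165,100,75),cr(d,150,215,160,120)])
cv2.imwrite("pics/c0.png",np.vstack([a,b]))
```

```text
(no output)
```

View pics/c0.png

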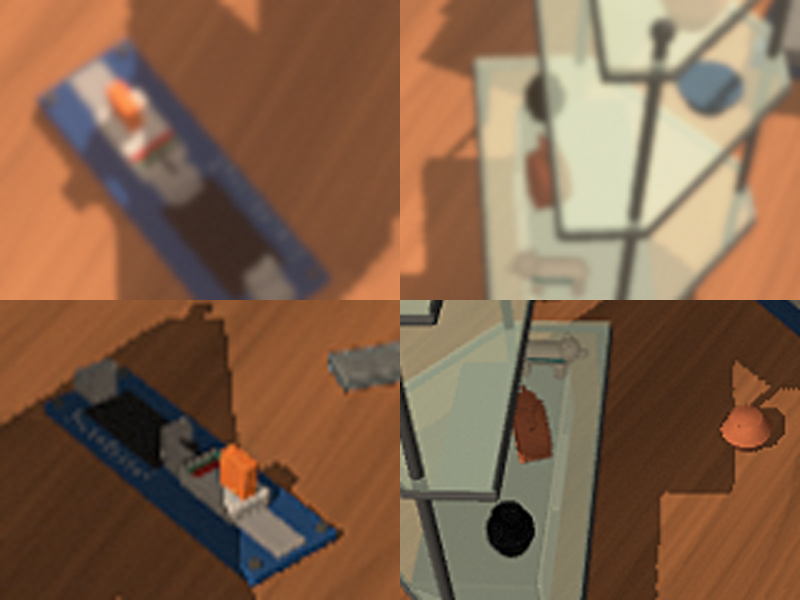

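Run:
```python
from h import *
import pickle
s,d=pickle.load(open("v0.pkl","rb"))
def comp(m,near):
    n,l,st,ce=cv2.connectedComponentsWithStats(m.astype(np.uint8))
    i=1+np.argmin(np.linalg.norm(ce[1:]-near,axis=1)+1e3*(st[1:,4]<15)); return l==i,st[i],ce[i]
for n,c,bn,on,pn in(("s",s,(205,253),(192,230),(284,108)),("d",d,(300,215),(315,208),(194,306))):
    hsv=cv2.cvtColor(c["pixels"],cv2.COLOR_BGR2HSV);H,S,V=[hsv[...,i].astype(int) for i in range(3)]
    m=(H>105)&(H<130)&(S>90)
    m=cv2.morphologyEx(m.astype(np.uint8),cv2.MORPH_CLOSE,np.ones((3,3)))
    m,st,ce=comp(m,bn); ys,xs=np.nonzero(m)
    P=np.array([plane(c,(x,y),.012)[:2] for x,y in zip(xs,ys)],np.float32)
    r=cv2.minAreaRect(P); print(n,"blue",st,r,cv2.boxPoints(r).round(4).tolist())
    m,st,ce=comp((H<20)&(S>180)&(V>185 if n=="d" else V>200),on); print("orange",st,ce,plane(c,ce,.046))
    m,st,ce=comp((V<70 if n=="d" else V<110)&(S<120),pn); print("black",st,ce,plane(c,ce,.116))
print("front edge",plane(d,(234,223),.092),plane(d,(223.2,335),.092), plane(s,(240+75*.3,80+60*.3),.092),plane(s,(240+88*.3,80+298*.3),.092))
# row pieces by hand: side bear,canteen ; scene
for a,b,z in(((150+155/2.5,215+50/2.5),(240+150*.3,80+270*.3),.092+.025),((150+133/2.5,215+125/2.5),(240+145*.3,80+172*.3),.092+.039),((194.2,305.6),(240+145*.3,80+96*.3),.092+.024)):
    print(plane(d,a,z),plane(s,b,z),tri([ray(d,a),ray(s,b)]))
```

```text
s blue [178 233   4   6  13] ((0.41665807366371155, -0.18446674942970276), (0.009368148632347584, 0.017003150656819344), 16.08489418029785) [[0.4097999930381775, -0.17759999632835388], [0.41449999809265137, -0.193900004029274], [0.4235000014305115, -0.19130000472068787], [0.4187999963760376, -0.17499999701976776]]
orange [190 232   3   2   3] [191.         232.66666667] [ 0.45767228 -0.17185589  0.046     ]
black [278 102   6  15  65] [280.78461538 109.23076923] [0.50214133 0.36236073 0.116     ]
d blue [266 189  73  47 614] ((0.5064588785171509, -0.18672659993171692), (0.09294074028730392, 0.27125298976898193), 67.66293334960938) [[0.36329999566078186, -0.17820000648498535], [0.6141999959945679, -0.28130000829696655], [0.6496000289916992, -0.19529999792575836], [0.3986999988555908, -0.09220000356435776]]
orange [310 201   9  14  74] [313.40540541 206.83783784] [ 0.45506209 -0.1705912   0.046     ]
black [185 295  19  23 239] [193.83682008 306.21757322] [0.50545432 0.36728417 0.116     ]
front edge [0.59945294 0.05913998 0.092     ] [0.41277885 0.38410075 0.092     ] [0.408323   0.40411834 0.092     ] [0.56865623 0.11989467 0.092     ]
[0.60806832 0.15189067 0.117     ] [0.61435497 0.16103292 0.117     ] (array([0.61104445, 0.15603767, 0.11956137]), [np.float64(0.005045918451174349), np.float64(0.005045918451174418)])
[0.55444723 0.26199157 0.131     ] [0.56075982 0.26015509 0.131     ] (array([0.55816727, 0.26099872, 0.12822901]), [np.float64(0.002140231289237886), np.float64(0.002140231289237905)])
[0.50581241 0.36541473 0.116     ] [0.50972658 0.36874757 0.116     ] (array([0.5079333 , 0.36671284, 0.11635599]), [np.float64(0.00251059337692656), np.float64(0.0025105933769263874)])
```

```bash
cat >> h.py <<'E'
from scipy.spatial.transform import Rotation as Ro
def orient(yaw_x,tilt):
    "tool z leans forward along heading yaw_x (deg) by tilt deg from down; tool y at yaw_x+90"
    a,t=np.radians([yaw_x,tilt]); xe=np.array([np.cos(a),np.sin(a),0]); ye=np.array([-np.sin(a),np.cos(a),0])
    z=np.sin(t)*xe-np.cos(t)*np.array([0,0,1]); return Ro.from_matrix(np.column_stack([np.cross(ye,z),ye,z]))
def go(p,R,ref=None):
    s=manip.state(); p0,R0=ref or (s["tool_pos"],Ro.from_quat(np.roll(s["tcp_rot"],-1)))
    d=R0.inv().apply(np.array(p)-p0); r=(R0.inv()*R).as_rotvec()/(np.pi/2)
    print("d",d.round(4).tolist(),"r",r.round(4).tolist(),"rows",round(max(np.linalg.norm(d)/.05,np.linalg.norm(r)*90/8.59),1)); return np.array(p),R
E
python3 - <<'E'
from h import *
a=go([.42,-.38,.33],orient(-81,0))
b=go([.50,-.02,.33],orient(-10,0),a)
R=orient(27.5,35);g=np.array([.5075,.3675,.118]);z=R.as_matrix()[:,2]
c=go(g+(.023-.14)*z,R,b);print(c[0])
c=go(g+.023*z,R,c)
E
```

```text
d [0.2738, -0.1038, -0.0993] r [-0.0008, -0.0007, -0.8894] rows 9.3
d [0.3431, 0.1353, 0.0] r [0.0, 0.0, -0.7889] rows 8.3
d [0.1131, 0.3421, 0.1162] r [-0.1272, -0.3747, -0.4034] rows 7.6
[0.44797408 0.33651277 0.21384079]
d [0.0, -0.0, 0.14] r [0.0, 0.0, 0.0] rows 2.8
```

Emit:
jog_arm([
  {"dx":0.274,"dy":-0.104,"dz":-0.099,"rz":-0.889},
  {"dx":0.274,"dy":-0.104,"dz":-0.099,"rz":-0.889},
  {"dx":0.274,"dy":-0.104,"dz":-0.099,"rz":-0.889},
  {"dx":0.274,"dy":-0.104,"dz":-0.099,"rz":-0.889},
  {"dx":0.274,"dy":-0.104,"dz":-0.099,"rz":-0.889},
  {"dx":0.274,"dy":-0.104,"dz":-0.099,"rz":-0.889},
  {"dx":0.274,"dy":-0.104,"dz":-0.099,"rz":-0.889},
  {"dx":0.274,"dy":-0.104,"dz":-0.099,"rz":-0.889},
  {"dx":0.274,"dy":-0.104,"dz":-0.099,"rz":-0.889},
  {"dx":0.274,"dy":-0.104,"dz":-0.099,"rz":-0.889},
])

```text
$.motion[0]: bad value
```

Run:
```python
from h import *
print(manip.state()["q"].round(2),manip.state()["tool_pos"])
b=go([.47,-.05,.33],orient(-10,0))
R=orient(27.5,35);g=np.array([.5075,.3675,.118]);z=R.as_matrix()[:,2]
m=go([.43,.14,.31],orient(9,17),b)
c=go(g+(.023-.14)*z,R,m)
```

```text
[-1.24  0.31 -0.05  1.21 -0.    1.57] [ 0.19470692 -0.56698146  0.23052857]
d [0.4283, -0.3997, -0.0989] r [-0.0003, -0.0013, -1.6783] rows 17.6
d [0.0724, 0.1802, 0.02] r [-0.0313, -0.1871, -0.2096] rows 3.9
d [-0.0183, 0.1913, 0.1061] r [-0.0905, -0.1983, -0.1855] rows 4.4
```

Emit:
jog_arm([
  {"dx":0.274,"dy":-0.104,"dz":-0.099,"rx":0,"ry":0,"rz":-0.889,"hand":1},
  {"dx":0.274,"dy":-0.104,"dz":-0.099,"rx":0,"ry":0,"rz":-0.889,"hand":1},
  {"dx":0.274,"dy":-0.104,"dz":-0.099,"rx":0,"ry":0,"rz":-0.889,"hand":1},
  {"dx":0.274,"dy":-0.104,"dz":-0.099,"rx":0,"ry":0,"rz":-0.889,"hand":1},
  {"dx":0.274,"dy":-0.104,"dz":-0.099,"rx":0,"ry":0,"rz":-0.889,"hand":1},
  {"dx":0.274,"dy":-0.104,"dz":-0.099,"rx":0,"ry":0,"rz":-0.889,"hand":1},
  {"dx":0.274,"dy":-0.104,"dz":-0.099,"rx":0,"ry":0,"rz":-0.889,"hand":1},
  {"dx":0.274,"dy":-0.104,"dz":-0.099,"rx":0,"ry":0,"rz":-0.889,"hand":1},
  {"dx":0.274,"dy":-0.104,"dz":-0.099,"rx":0,"ry":0,"rz":-0.889,"hand":1},
  {"dx":0.274,"dy":-0.104,"dz":-0.099,"rx":0,"ry":0,"rz":-0.889,"hand":1},
])

```text
clock: 1.1
tool_pos: [0.4204, -0.3797, 0.3299]
tcp_rot: [-0.0, 0.648, 0.762, -0.0]
contact_force: [-0.2, 0.9, -0.7]
finger_gap: 1.004
gripper_force: 0.0
```

Run:
```python
from h import *
print(manip.state()["q"].round(2),manip.state()["tool_pos"])
b=go([.47,-.05,.33],orient(-10,0))
```

```text
[-0.73  0.23  0.07  1.41 -0.    0.67] [ 0.4203564  -0.37967299  0.32986973]
d [0.3174, 0.102, 0.0] r [-0.0001, -0.0006, -0.7862] rows 8.2
```

Emit:
jog_arm([
  {"dx":0.317,"dy":0.102,"dz":0,"rx":0,"ry":0,"rz":-0.786,"hand":1},
  {"dx":0.317,"dy":0.102,"dz":0,"rx":0,"ry":0,"rz":-0.786,"hand":1},
  {"dx":0.317,"dy":0.102,"dz":0,"rx":0,"ry":0,"rz":-0.786,"hand":1},
  {"dx":0.317,"dy":0.102,"dz":0,"rx":0,"ry":0,"rz":-0.786,"hand":1},
  {"dx":0.317,"dy":0.102,"dz":0,"rx":0,"ry":0,"rz":-0.786,"hand":1},
  {"dx":0.317,"dy":0.102,"dz":0,"rx":0,"ry":0,"rz":-0.786,"hand":1},
  {"dx":0.317,"dy":0.102,"dz":0,"rx":0,"ry":0,"rz":-0.786,"hand":1},
  {"dx":0.317,"dy":0.102,"dz":0,"rx":0,"ry":0,"rz":-0.786,"hand":1},
  {"dx":0.317,"dy":0.102,"dz":0,"rx":0,"ry":0,"rz":-0.786,"hand":1},
])

```text
clock: 2.0
tool_pos: [0.4715, -0.0496, 0.33]
tcp_rot: [-0.0, 0.086, 0.996, 0.0]
contact_force: [-0.5, 0.4, -1.0]
finger_gap: 1.001
gripper_force: 0.0
```

Run:
```python
from h import *
print(manip.state()["q"].round(2),manip.state()["tool_pos"])
R=orient(27.5,35);g=np.array([.5075,.3675,.118]);z=R.as_matrix()[:,2]
go([.43,.14,.31],orient(9,17))
go(g+(.023-.14)*z,R)
```

```text
[-0.1   0.05 -0.14  1.38 -0.    0.07] [ 0.47145304 -0.0496484   0.32996337]
d [0.0734, 0.1797, 0.02] r [-0.0311, -0.1876, -0.2085] rows 3.9
d [0.0895, 0.3764, 0.1162] r [-0.1268, -0.3753, -0.4025] rows 8.1
```

Emit:
jog_arm([
  {"dx":0.073,"dy":0.18,"dz":0.02,"rx":-0.031,"ry":-0.188,"rz":-0.209,"hand":1},
  {"dx":0.073,"dy":0.18,"dz":0.02,"rx":-0.031,"ry":-0.188,"rz":-0.209,"hand":1},
  {"dx":0.073,"dy":0.18,"dz":0.02,"rx":-0.031,"ry":-0.188,"rz":-0.209,"hand":1},
  {"dx":0.073,"dy":0.18,"dz":0.02,"rx":-0.031,"ry":-0.188,"rz":-0.209,"hand":1},
  {"dx":0.09,"dy":0.376,"dz":0.116,"rx":-0.127,"ry":-0.375,"rz":-0.403,"hand":1},
  {"dx":0.09,"dy":0.376,"dz":0.116,"rx":-0.127,"ry":-0.375,"rz":-0.403,"hand":1},
  {"dx":0.09,"dy":0.376,"dz":0.116,"rx":-0.127,"ry":-0.375,"rz":-0.403,"hand":1},
  {"dx":0.09,"dy":0.376,"dz":0.116,"rx":-0.127,"ry":-0.375,"rz":-0.403,"hand":1},
  {"dx":0.09,"dy":0.376,"dz":0.116,"rx":-0.127,"ry":-0.375,"rz":-0.403,"hand":1},
  {"dx":0.09,"dy":0.376,"dz":0.116,"rx":-0.127,"ry":-0.375,"rz":-0.403,"hand":1},
])

```text
clock: 3.0
tool_pos: [0.4486, 0.3362, 0.2118]
tcp_rot: [0.291, -0.226, 0.927, 0.07]
contact_force: [-0.3, 0.4, -0.1]
finger_gap: 1.0
gripper_force: 0.0
```

Run:
```python
from h import *
print(manip.state()["q"].round(2),manip.state()["tool_pos"])
R=orient(27.5,35);g=np.array([.5075,.3675,.118]);z=R.as_matrix()[:,2]
go(g+(.023-.14)*z,R)
c=cam("wrist","w1.png")
print(proj(c,[[.5075,.3675,.092],[.5075,.3675,.092+.047],[.558,.261,.092]]).round(1))
```

```text
[ 0.73 -0.19 -0.83  0.34 -0.14  0.21] [0.44861016 0.33617285 0.21183741]
d [-0.0008, 0.0006, -0.0019] r [-0.0014, -0.0021, -0.001] rows 0.0
[[256.7 169. ]
 [256.9 210.2]
 [127.4 166.1]]
```

View pics/w1.png

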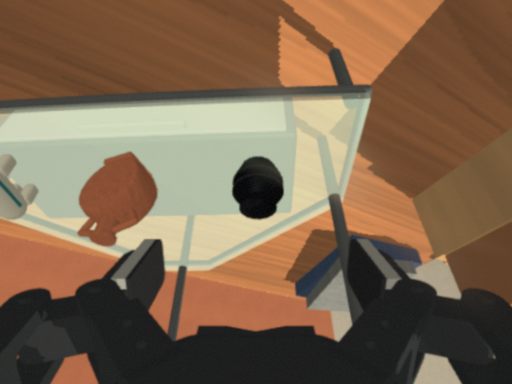

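The wrist view shows the pot at cols 233–283, rows 156–218. The predicted axis runs from (257,169) to (257,210). The tier's front edge is nearly level in the image, so the yaw is right. Next I'll check the extents against the given sizes.

Run:
```python
from h import *
c=cam("wrist"); V=c["pixels"].max(2)
n,l,st,ce=cv2.connectedComponentsWithStats((V<60).astype(np.uint8)); i=l[190,258]; print(st[i],ce[i])
a=np.linspace(0,6.28,60)
P=np.vstack([np.c_[.5075+r*np.cos(a),.3675+r*np.sin(a),0*a+.092+z] for r,z in((.015,0),(.022,.017),(.022,.031),(.016,.047))])
q=proj(c,P); print(q.min(0),q.max(0))
R=orient(27.5,35);z=R.as_matrix()[:,2]
for g in([.5075,.3675,.118],[.507,.368,.118]): go(np.array(g)+.023*z,R)
```

```text
[ 235  156   49   61 2308] [258.88344887 186.62001733]
[232.35878215 155.96157044] [284.16444268 220.26530402]
d [0.0004, 0.0029, 0.1395] r [-0.0024, -0.0008, -0.0024] rows 2.8
d [0.0006, 0.0036, 0.1394] r [-0.0024, -0.0008, -0.0024] rows 2.8
```

Emit:
jog_arm([
  {"dx":0,"dy":0.004,"dz":0.04,"rx":0,"ry":0,"rz":0,"hand":1},
  {"dx":0,"dy":0.004,"dz":0.08,"rx":0,"ry":0,"rz":0,"hand":1},
  {"dx":0,"dy":0.004,"dz":0.115,"rx":0,"ry":0,"rz":0,"hand":1},
  {"dx":0,"dy":0.004,"dz":0.13,"rx":0,"ry":0,"rz":0,"hand":1},
  {"dx":0,"dy":0.004,"dz":0.14,"rx":0,"ry":0,"rz":0,"hand":1},
  {"dx":0,"dy":0.004,"dz":0.14,"rx":0,"ry":0,"rz":0,"hand":1},
], force=25)

```text
clock: 3.7
tool_pos: [0.5206, 0.3742, 0.0993]
tcp_rot: [0.292, -0.223, 0.927, 0.07]
contact_force: [0.2, -0.6, 0.2]
finger_gap: 0.997
gripper_force: 0.0
```

Emit:
jog_arm([
  {"dx":0,"dy":0,"dz":0,"rx":0,"ry":0,"rz":0,"hand":-0.2},
  {"dx":0,"dy":0,"dz":0,"rx":0,"ry":0,"rz":0,"hand":-1},
  {"dx":0,"dy":0,"dz":0,"rx":0,"ry":0,"rz":0,"hand":-1},
  {"dx":0,"dy":0,"dz":0,"rx":0,"ry":0,"rz":0,"hand":-1},
  {"dx":0,"dy":0,"dz":0,"rx":0,"ry":0,"rz":0,"hand":-1},
  {"dx":0,"dy":0,"dz":0,"rx":0,"ry":0,"rz":0,"hand":-1},
  {"dx":0,"dy":0,"dz":0,"rx":0,"ry":0,"rz":0,"hand":-1},
  {"dx":0,"dy":0,"dz":0,"rx":0,"ry":0,"rz":0,"hand":-1},
], force=25)

```text
clock: 4.5
tool_pos: [0.5205, 0.3756, 0.1012]
tcp_rot: [0.294, -0.224, 0.927, 0.071]
contact_force: [-3.6, -3.2, 8.7]
finger_gap: 0.5
gripper_force: 26.0
```

Run:
```python
from h import *
s=manip.state();print(s["tool_pos"],s["q"].round(2),s["contact_force"],s["finger_gap"])
R=orient(27.5,35);p=s["tool_pos"]
go(p+[0,0,.03],R)
go(p+[-.135,-.07,.10],R)
```

```text
[0.52049591 0.37559361 0.10118119] [ 0.69  0.13 -0.84  0.   -0.12  0.18] [-3.57759481 -3.21740279  8.65105135] 0.4999350843308696
d [-0.0173, -0.0, -0.0245] r [-0.0022, 0.0017, -0.0031] rows 0.6
d [0.0668, -0.0007, -0.1693] r [-0.0022, 0.0017, -0.0031] rows 3.6
```

Emit:
jog_arm([
  {"dx":-0.008,"dy":0,"dz":-0.012,"rx":0,"ry":0,"rz":0,"hand":-1},
  {"dx":-0.017,"dy":0,"dz":-0.025,"rx":0,"ry":0,"rz":0,"hand":-1},
  {"dx":0.0,"dy":0,"dz":-0.06,"rx":0,"ry":0,"rz":0,"hand":-1},
  {"dx":0.03,"dy":0,"dz":-0.1,"rx":0,"ry":0,"rz":0,"hand":-1},
  {"dx":0.05,"dy":0,"dz":-0.14,"rx":0,"ry":0,"rz":0,"hand":-1},
  {"dx":0.067,"dy":0,"dz":-0.17,"rx":0,"ry":0,"rz":0,"hand":-1},
  {"dx":0.067,"dy":0,"dz":-0.17,"rx":0,"ry":0,"rz":0,"hand":-1},
])

```text
clock: 5.2
tool_pos: [0.3821, 0.3047, 0.2022]
tcp_rot: [0.293, -0.224, 0.927, 0.071]
contact_force: [0.3, -0.5, -0.7]
finger_gap: 0.5
gripper_force: 25.9
```

Run:
```python
from h import *
s=manip.state();print(s["tool_pos"],s["q"].round(2),s["contact_force"],s["finger_gap"],s["gripper_force"])
c=cam("wrist","w2.png");d=cam("side","d2.png")
x=proj(d,[s["tool_pos"]])[0].astype(int);print(x)
y0=max(0,x[1]-60);x0=max(0,x[0]-80)
cv2.imwrite("pics/c2.png",np.hstack([cv2.resize(c["pixels"],(400,300)),cv2.resize(d["pixels"][y0:y0+120,x0:x0+160],(400,300))]))
R=orient(-22.3,35)
m=go([.43,-.05,.24],orient(3,35)); go([.45,-.19,.24],R,m)
go([.45,-.19,.24],R)
```

```text
[0.38209949 0.30470959 0.2021538 ] [ 0.8  -0.34 -0.95  0.37 -0.18  0.27] [ 0.34256034 -0.45184986 -0.74514593] 0.49985183628214186 25.918055667425506
[252 285]
d [0.0776, -0.3376, -0.102] r [0.1551, 0.0018, 0.2198] rows 7.2
d [-0.0104, -0.1409, 0.0073] r [0.1612, 0.0, 0.2303] rows 2.9
d [0.1154, -0.4712, -0.1287] r [0.3166, 0.0016, 0.4499] rows 10.0
```

View pics/c2.png

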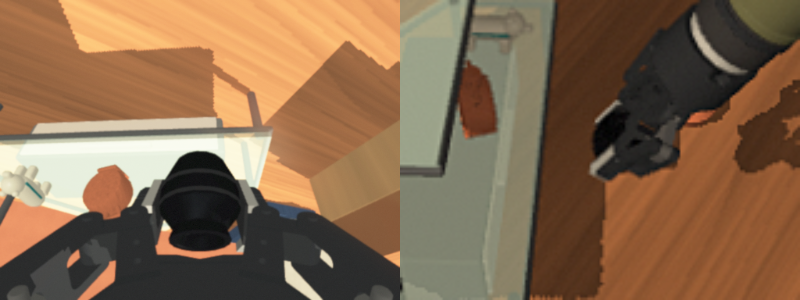

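The wrist view shows the pot held centrally between the pads (rim near (200,238) of the half-scale picture), and the neighbours undisturbed. Next I'll check that it hasn't tilted in the grasp.

Run:
```python
from h import *
c=cam("wrist"); s=manip.state()
Rn=Ro.from_quat(np.roll(s["tcp_rot"],-1)); R=orient(27.5,35)
off=R.inv().apply(np.array([.5072,.368,.092])-[.52049591,.37559361,.10118119]);print("off",off)
a=np.linspace(0,6.28,60)
for t in(-8,-4,0,4,8):
    o=[]
    for r,z in((.015,0),(.022,.017),(.022,.031),(.016,.047)):
        L=np.c_[r*np.cos(a),r*np.sin(a),0*a+z-.024]
        # pot frame -> world: upright yaw 27.5, tilt t about y through mid
        W=Ro.from_euler("ZY",[27.5,t],degrees=True).apply(L)
        ctr=s["tool_pos"]+Rn.apply(off)+[0,0,.024]
        q=proj(c,W+ctr); o.append((q.min(0).round().tolist(),q.max(0).round().tolist()))
    print(t,o)
g=c["pixels"].max(2); print(g[190:330:2,256].tolist())
print(g[190:330:2,250].tolist())
```

```text
off [ 0.0177991  -0.00059625 -0.0012549 ]
-8 [([224.0, 195.0], [285.0, 238.0]), ([205.0, 211.0], [304.0, 273.0]), ([201.0, 239.0], [308.0, 299.0]), ([212.0, 286.0], [297.0, 327.0])]
-4 [([224.0, 194.0], [286.0, 234.0]), ([205.0, 213.0], [304.0, 270.0]), ([201.0, 243.0], [308.0, 296.0]), ([212.0, 292.0], [296.0, 326.0])]
0 [([223.0, 194.0], [286.0, 230.0]), ([205.0, 216.0], [304.0, 267.0]), ([201.0, 247.0], [308.0, 294.0]), ([213.0, 297.0], [296.0, 325.0])]
4 [([223.0, 193.0], [286.0, 227.0]), ([205.0, 218.0], [304.0, 263.0]), ([201.0, 252.0], [307.0, 291.0]), ([213.0, 301.0], [296.0, 323.0])]
8 [([223.0, 193.0], [286.0, 224.0]), ([204.0, 221.0], [304.0, 260.0]), ([202.0, 256.0], [307.0, 288.0]), ([214.0, 306.0], [295.0, 321.0])]
[249, 230, 62, 16, 18, 18, 18, 20, 19, 17, 18, 20, 24, 42, 42, 37, 22, 22, 20, 19, 22, 19, 21, 24, 39, 43, 39, 19, 23, 32, 31, 30, 31, 33, 30, 32, 36, 34, 32, 37, 32, 33, 33, 33, 30, 21, 20, 18, 16, 20, 18, 16, 25, 27, 22, 20, 21, 26, 26, 23, 24, 28, 26, 24, 24, 36, 216, 239, 239, 238]
[250, 228, 61, 19, 18, 20, 16, 17, 19, 18, 17, 19, 19, 37, 43, 35, 20, 23, 23, 21, 21, 21, 23, 21, 38, 43, 39, 19, 29, 31, 34, 31, 34, 34, 35, 34, 35, 32, 34, 36, 37, 38, 37, 37, 30, 22, 16, 15, 15, 18, 15, 19, 23, 30, 26, 24, 19, 20, 20, 22, 22, 24, 27, 23, 21, 38, 217, 238, 238, 236]
```

Run:
```python
import cv2
p=cv2.imread("pics/w2.png")[170:340,170:340]
cv2.imwrite("pics/c3.png",cv2.convertScaleAbs(cv2.resize(p,(595,595),interpolation=cv2.INTER_CUBIC),alpha=3))
```

```text
(no output)
```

View pics/c3.png

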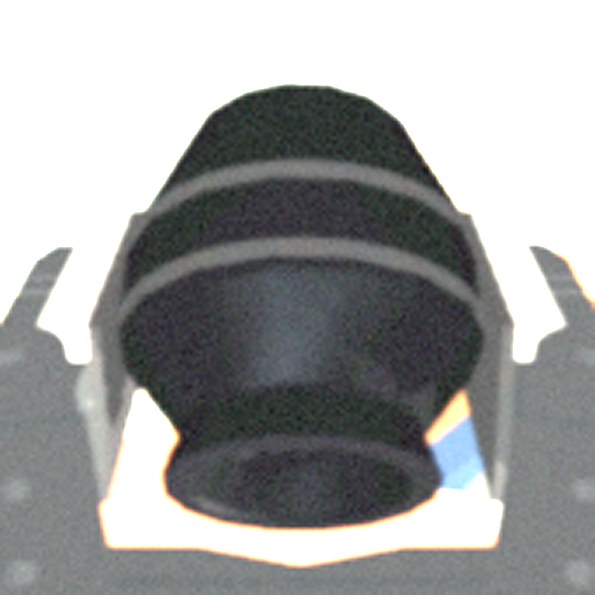

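Rim and foot edges match the untilted prediction (rim ellipse about 27 px high against 28), so the pot is upright in the grasp. I'll move to hover behind the caliper.

Emit:
jog_arm([
  {"dx":0.078,"dy":-0.338,"dz":-0.102,"rx":0.155,"ry":0.0,"rz":0.22,"hand":-1},
  {"dx":0.078,"dy":-0.338,"dz":-0.102,"rx":0.155,"ry":0.0,"rz":0.22,"hand":-1},
  {"dx":0.078,"dy":-0.338,"dz":-0.102,"rx":0.155,"ry":0.0,"rz":0.22,"hand":-1},
  {"dx":0.078,"dy":-0.338,"dz":-0.102,"rx":0.155,"ry":0.0,"rz":0.22,"hand":-1},
  {"dx":0.078,"dy":-0.338,"dz":-0.102,"rx":0.155,"ry":0.0,"rz":0.22,"hand":-1},
  {"dx":0.078,"dy":-0.338,"dz":-0.102,"rx":0.155,"ry":0.0,"rz":0.22,"hand":-1},
  {"dx":0.078,"dy":-0.338,"dz":-0.102,"rx":0.155,"ry":0.0,"rz":0.22,"hand":-1},
  {"dx":0.078,"dy":-0.338,"dz":-0.102,"rx":0.155,"ry":0.0,"rz":0.22,"hand":-1},
])

```text
clock: 6.15
tool_pos: [0.4299, -0.0486, 0.2386]
tcp_rot: [0.301, -0.025, 0.953, 0.007]
contact_force: [1.7, 0.2, -0.7]
finger_gap: 0.503
gripper_force: 26.0
```

Run:
```python
from h import *
print(manip.state()["q"].round(2))
go([.40,-.14,.26],orient(-22.3,35))
```

```text
[-0.24 -0.52 -0.95  0.55  0.16 -0.24]
d [0.016, -0.0898, -0.0372] r [0.1602, 0.0004, 0.23] rows 2.9
```

Emit:
jog_arm([
  {"dx":0.016,"dy":-0.09,"dz":-0.037,"rx":0.16,"ry":0.0,"rz":0.23,"hand":-1},
  {"dx":0.016,"dy":-0.09,"dz":-0.037,"rx":0.16,"ry":0.0,"rz":0.23,"hand":-1},
  {"dx":0.016,"dy":-0.09,"dz":-0.037,"rx":0.16,"ry":0.0,"rz":0.23,"hand":-1},
  {"dx":0.016,"dy":-0.09,"dz":-0.037,"rx":0.16,"ry":0.0,"rz":0.23,"hand":-1},
  {"dx":0.016,"dy":-0.09,"dz":-0.037,"rx":0.16,"ry":0.0,"rz":0.23,"hand":-1},
])

```text
clock: 6.65
tool_pos: [0.4002, -0.1372, 0.2589]
tcp_rot: [0.294, 0.181, 0.937, -0.057]
contact_force: [0.1, -0.1, -1.0]
finger_gap: 0.504
gripper_force: 26.1
```

Run:
```python
from h import *
import pickle
c=cam("wrist","w4.png"); pickle.dump((c,manip.state()),open("w4.pkl","wb"))
a=np.radians(-22.3);X=np.array([np.cos(a),np.sin(a)]);Y=np.array([-X[1],X[0]]);o=np.array([.5478,-.2045])
def W(x,y,z): return [*(o+x*X+y*Y),z]
print(proj(c,[W(90,0,0)if 0 else W(.09,.045,.012),W(.09,-.045,.012),W(-.18,.045,.012),W(-.18,-.045,.012),W(.06,.012,.046),W(.06,-.012,.046)]).round(1).tolist())
```

```text
[[278.1, 193.1], [223.2, 192.8], [294.8, 16.8], [203.3, 16.3], [258.3, 197.5], [242.2, 197.4]]
```

View pics/w4.png

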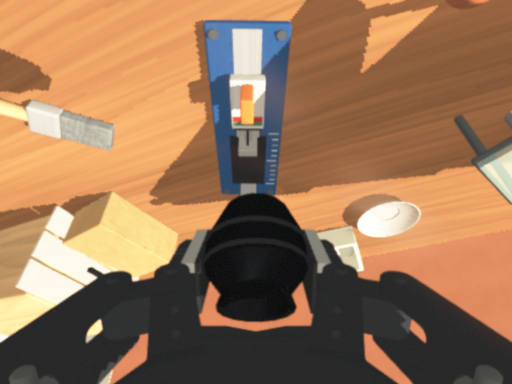

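The wrist view shows the caliper lengthwise: near corners (205,21) and (292,21), far ones near (222,193) and (275,193), orange grip about (247,103). I'll measure it by its blue edges.

Run:
```python
from h import *
import pickle
c,s=pickle.load(open("w4.pkl","rb"))
hsv=cv2.cvtColor(c["pixels"],cv2.COLOR_BGR2HSV);H,S,V=[hsv[...,i].astype(int) for i in range(3)]
m=(H>100)&(H<130)&(S>100)&(V>40); m[:, :190]=0; m[:,310:]=0; m[205:]=0
L=[];Rr=[]
for y in range(30,185,4):
    xs=np.nonzero(m[y])[0]
    if len(xs)>8: L.append(plane(c,(xs[0]-.5,y),.012)[:2]);Rr.append(plane(c,(xs[-1]+.5,y),.012)[:2])
f=[]
for E in(L,Rr):
    v=cv2.fitLine(np.float32(E),cv2.DIST_HUBER,0,.001,.001).ravel(); v*=1
    d=v[:2]*np.sign(v[0]); f.append((d,v[2:])); print(len(E),np.degrees(np.arctan2(d[1],d[0])),v[2:])
X=f[0][0]+f[1][0];X/=np.linalg.norm(X);Y=np.array([-X[1],X[0]])
print("width",(f[1][1]-f[0][1])@Y, "yaw",np.degrees(np.arctan2(X[1],X[0])))
yc=(f[0][1]@Y+f[1][1]@Y)/2
ne=[];fa=[]
for x in range(212,288,3):
    ys=np.nonzero(m[:40,x])[0]; ne.append(plane(c,(x,ys[0]-.5),.012)[:2]@X)
for x in list(range(227,238,2))+list(range(262,272,2)):
    ys=np.nonzero(m[:,x])[0]; fa.append(plane(c,(x,ys[-1]+.5),.012)[:2]@X)
print("near",np.median(ne),"far",np.median(fa),"len",np.median(fa)-np.median(ne))
o=(np.median(ne)+.18)*X+yc*Y; print("origin near",o,"far",(np.median(fa)-.09)*X+yc*Y)
om=(H>5)&(H<20)&(S>170)&(V>150);om[:70]=0;om[140:]=0;om[:,:230]=0;om[:,265:]=0
n,l,st,ce=cv2.connectedComponentsWithStats(om.astype(np.uint8));i=1+st[1:,4].argmax();print(st[i],ce[i])
x,y,w,h=st[i][:4]
for u,z in(((ce[i][0],y),.063),((ce[i][0],y+h),.063),((ce[i][0],y+h),.029)):
    p=plane(c,u,z)[:2]-o; print("orange",p@X,p@Y)
g=c["pixels"][:,247].astype(int);print([(r,g[r].tolist()) for r in range(112,165,3)])
```

```text
39 -22.614792 [ 0.4777487  -0.22544044]
39 -22.910767 [ 0.5052939  -0.15360548]
width 0.07689778 yaw -22.762777
near 0.40884306092216094 far 0.6735039347490526 len 0.26466087382689163
origin near [ 0.5489455  -0.21361799] far [ 0.54402222 -0.21155219]
[241  86  11  14 124] [245.82258065  92.97580645]
orange -0.13861100306072746 0.0040280458121781946
orange -0.12275911099938448 0.0038815148528804294
orange -0.10053647171100433 0.002956874454491512
[(112, [98, 199, 255]), (115, [98, 200, 255]), (118, [97, 200, 255]), (121, [98, 201, 255]), (124, [87, 133, 186]), (127, [151, 170, 179]), (130, [52, 56, 57]), (133, [55, 59, 61]), (136, [54, 59, 60]), (139, [53, 58, 59]), (142, [54, 59, 60]), (145, [98, 107, 111]), (148, [133, 145, 151]), (151, [134, 145, 152]), (154, [127, 138, 145]), (157, [53, 56, 61]), (160, [41, 45, 50]), (163, [43, 45, 50])]
```

Run:
```python
from h import *
import pickle
c,s=pickle.load(open("w4.pkl","rb"))
hsv=cv2.cvtColor(c["pixels"],cv2.COLOR_BGR2HSV)
for r in(40,100,170):
    print(r,[(x,hsv[r,x].tolist()) for x in list(range(200,232,2))+list(range(264,296,2))])
for x in(240,247,252): print(x,[(r,c["pixels"][r,x].tolist()) for r in range(76,128,2)])
```

```text
40 [(200, [12, 142, 145]), (202, [12, 140, 148]), (204, [8, 87, 126]), (206, [108, 119, 154]), (208, [108, 131, 183]), (210, [108, 128, 183]), (212, [108, 118, 177]), (214, [107, 117, 176]), (216, [107, 127, 179]), (218, [107, 128, 182]), (220, [108, 128, 183]), (222, [107, 126, 182]), (224, [107, 128, 182]), (226, [107, 127, 183]), (228, [108, 125, 183]), (230, [107, 124, 181]), (264, [106, 141, 184]), (266, [106, 144, 183]), (268, [106, 143, 180]), (270, [106, 144, 179]), (272, [106, 147, 180]), (274, [106, 145, 183]), (276, [106, 145, 165]), (278, [107, 119, 146]), (280, [107, 84, 158]), (282, [107, 84, 158]), (284, [107, 130, 176]), (286, [106, 147, 181]), (288, [106, 142, 156]), (290, [7, 80, 118]), (292, [13, 146, 159]), (294, [13, 147, 158])]
100 [(200, [13, 148, 155]), (202, [13, 148, 155]), (204, [13, 147, 154]), (206, [12, 145, 153]), (208, [13, 146, 150]), (210, [11, 122, 138]), (212, [108, 108, 104]), (214, [106, 140, 109]), (216, [106, 139, 110]), (218, [106, 138, 111]), (220, [106, 139, 110]), (222, [106, 137, 110]), (224, [107, 140, 109]), (226, [107, 136, 107]), (228,
[... 2275 characters left out ...]
98, 201, 255]), (122, [94, 193, 255]), (124, [87, 133, 186]), (126, [148, 168, 174])]
252 [(76, [190, 209, 221]), (78, [193, 214, 223]), (80, [228, 241, 247]), (82, [247, 253, 254]), (84, [205, 235, 253]), (86, [112, 180, 253]), (88, [103, 176, 253]), (90, [102, 176, 253]), (92, [101, 176, 253]), (94, [108, 182, 254]), (96, [114, 185, 254]), (98, [113, 186, 254]), (100, [121, 205, 255]), (102, [125, 220, 255]), (104, [111, 209, 255]), (106, [109, 208, 255]), (108, [109, 209, 255]), (110, [109, 208, 255]), (112, [110, 212, 255]), (114, [110, 214, 255]), (116, [106, 210, 255]), (118, [101, 206, 255]), (120, [101, 206, 255]), (122, [99, 203, 255]), (124, [86, 130, 164]), (126, [145, 166, 169])]
```

Run:
```python
from h import *
import pickle
c,s=pickle.load(open("w4.pkl","rb"))
print("cam",-c["R"].T@c["t"].ravel())
hsv=cv2.cvtColor(c["pixels"],cv2.COLOR_BGR2HSV).astype(int)
m=~((hsv[...,0]<20)&(hsv[...,1]>75))
L=[];R=[]
for y in list(range(28,184,3)):
    l=247
    xs=np.nonzero(~m[y,190:228])[0]; xl=190+xs[-1]+.5 if len(xs) else None
    xr=266+np.nonzero(~m[y,266:310])[0][0]-.5
    L.append(plane(c,(xl,y),.012)[:2]);R.append(plane(c,(xr,y),.012)[:2])
f=[]
for E in(L,R):
    v=cv2.fitLine(np.float32(E),cv2.DIST_HUBER,0,.001,.001).ravel();d=v[:2]*np.sign(v[0]);f.append((d,v[2:]));print(np.degrees(np.arctan2(d[1],d[0])))
X=f[0][0]+f[1][0];X/=np.linalg.norm(X);Y=np.array([-X[1],X[0]])
print("width",(f[1][1]-f[0][1])@Y,"yaw",np.degrees(np.arctan2(X[1],X[0])))
yc=(f[0][1]+f[1][1])@Y/2
for nm,ys,x in(("near",(20,21,22),.18),("far",(192,193,194),-.09)):
    for y in ys: q=plane(c,(248.5,y),.012)[:2]@X; print(nm,y,q,(q+x)*X+yc*Y)
col=hsv[:,:,:];print([(r,c["pixels"][r,225].tolist()) for r in list(range(15,26))+list(range(188,199))])
o=None
print("yc",yc,X)
for u,z in(((247,84),.063),((247,123.5),.063),((247,84),.029),((247,156),.045),((247,146),.045),((245,156),.012)):
    p=plane(c,u,z)[:2]; print(u,z,p@X,p@Y-yc)
```

```text
cam [ 0.27511242 -0.08643415  0.33679747]
-22.746643
-22.813879
width 0.0892193 yaw -22.78026
near 20 0.4076434766344124 [ 0.54953981 -0.20911688]
near 21 0.40859138021636854 [ 0.55041378 -0.20948391]
near 22 0.40954336842781364 [ 0.55129151 -0.20985252]
far 192 0.6719080597587413 [ 0.54425178 -0.20689614]
far 193 0.6744500070511215 [ 0.54659545 -0.20788038]
far 194 0.6770116774260323 [ 0.5489573  -0.20887225]
[(15, [105, 168, 241]), (16, [103, 164, 238]), (17, [102, 161, 236]), (18, [102, 157, 232]), (19, [108, 142, 206]), (20, [118, 112, 131]), (21, [135, 101, 81]), (22, [152, 108, 77]), (23, [173, 122, 83]), (24, [186, 131, 89]), (25, [188, 132, 90]), (188, [103, 75, 50]), (189, [94, 76, 60]), (190, [85, 78, 73]), (191, [76, 77, 76]), (192, [75, 77, 76]), (193, [76, 80, 87]), (194, [73, 92, 120]), (195, [66, 98, 142]), (196, [63, 98, 146]), (197, [62, 97, 145]), (198, [61, 97, 145])]
yc 0.019975647 [ 0.9219966  -0.38719797]
(247, 84) 0.063 0.4480405739244045 0.0007744005712401018
(247, 123.5) 0.063 0.49560087525227275 0.0004805900283348444
(247, 84) 0.029 0.46802361128205694 1.9274323983672903e-05
(247, 156) 0.045 0.5608726481893714 -0.00026907457935707035
(247, 146) 0.045 0.5438602992553193 -0.00015890805096696256
(245, 156) 0.012 0.591873097659567 -0.003945514864789557
```

Run:
```python
from h import *
X=np.array([.922,-.3872]);Y=np.array([.3872,.922])
R=orient(-22.78,35); off=np.array([.0178,-.0006,-.0013])
b=np.r_[.608*X+.0205*Y,.014]; p=b-R.apply(off); print(b,p)
a=go(p+[0,0,.12],R); 
go(p,R,a);
```

```text
[ 0.5685136 -0.2165166  0.014    ] [ 0.58287698 -0.22189775  0.02314476]
d [-0.0989, -0.0106, 0.21] r [0.0053, -0.0014, 0.0081] rows 4.6
d [0.0688, -0.0, 0.0983] r [0.0, 0.0, 0.0] rows 2.4
```

Emit:
jog_arm([
  {"dx":-0.099,"dy":-0.011,"dz":0.21,"rx":0.005,"ry":0,"rz":0.008,"hand":-1},
  {"dx":-0.099,"dy":-0.011,"dz":0.21,"rx":0.005,"ry":0,"rz":0.008,"hand":-1},
  {"dx":-0.099,"dy":-0.011,"dz":0.21,"rx":0.005,"ry":0,"rz":0.008,"hand":-1},
  {"dx":-0.099,"dy":-0.011,"dz":0.21,"rx":0.005,"ry":0,"rz":0.008,"hand":-1},
  {"dx":-0.099,"dy":-0.011,"dz":0.21,"rx":0.005,"ry":0,"rz":0.008,"hand":-1},
  {"dx":-0.099,"dy":-0.011,"dz":0.21,"rx":0.005,"ry":0,"rz":0.008,"hand":-1},
  {"dx":-0.099,"dy":-0.011,"dz":0.21,"rx":0.005,"ry":0,"rz":0.008,"hand":-1},
])

```text
clock: 7.4
tool_pos: [0.5818, -0.2232, 0.1423]
tcp_rot: [0.293, 0.189, 0.935, -0.059]
contact_force: [-1.5, -0.4, -0.2]
finger_gap: 0.502
gripper_force: 26.1
```

Run:
```python
from h import *
X=np.array([.922,-.3872]);Y=np.array([.3872,.922])
R=orient(-22.78,35); off=np.array([.0178,-.0006,-.0013])
b=np.r_[.608*X+.0205*Y,.014]; p=b-R.apply(off)
print(manip.state()["tool_pos"],manip.state()["contact_force"])
go(p+[0,0,.03],R);go(p,R)
d=cam("side");s=cam("scene")
x=proj(d,[b])[0];y=proj(s,[b])[0];print(x,y)
f=lambda c,q,w,h:cv2.resize(cv2.getRectSubPix(c["pixels"],(w,h),(float(q[0]),float(q[1]))),(400,400),interpolation=cv2.INTER_CUBIC)
cv2.imwrite("pics/c5.png",np.hstack([f(d,x,110,110),f(s,y,110,110)]))
```

```text
[ 0.5818035  -0.22318016  0.14233484] [-1.49298524 -0.41524277 -0.19492047]
d [0.0505, 0.0016, 0.0736] r [-0.0004, -0.0026, -0.0011] rows 1.8
d [0.0676, 0.0015, 0.0982] r [-0.0004, -0.0026, -0.0011] rows 2.4
[288.35792038 195.37456649] [215.42262586 264.37879665]
```

View pics/c5.png

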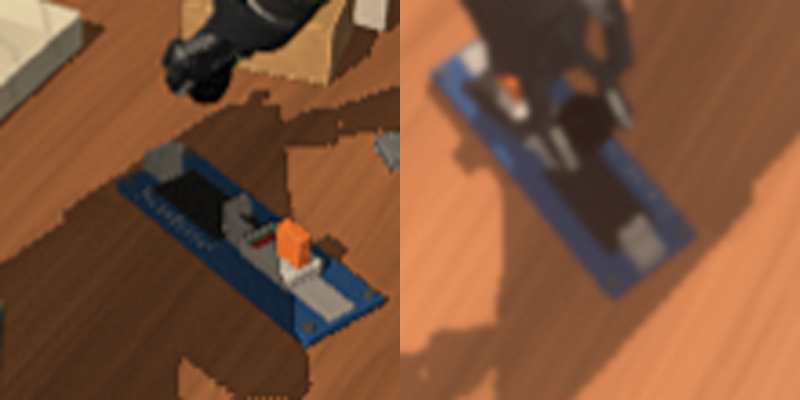

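The target foot point (crop centres, (200,200) and (600,200)) falls in the middle of the dark strip between the jaws in both views. I'll descend now.

Emit:
jog_arm([
  {"dx":0.02,"dy":0.001,"dz":0.03,"rx":0,"ry":0,"rz":0,"hand":-1},
  {"dx":0.04,"dy":0.001,"dz":0.06,"rx":0,"ry":0,"rz":0,"hand":-1},
  {"dx":0.055,"dy":0.001,"dz":0.08,"rx":0,"ry":0,"rz":0,"hand":-1},
  {"dx":0.062,"dy":0.001,"dz":0.09,"rx":0,"ry":0,"rz":0,"hand":-1},
  {"dx":0.066,"dy":0.001,"dz":0.096,"rx":0,"ry":0,"rz":0,"hand":-1},
  {"dx":0.066,"dy":0.001,"dz":0.096,"rx":0,"ry":0,"rz":0,"hand":-1},
  {"dx":0.066,"dy":0.001,"dz":0.096,"rx":0,"ry":0,"rz":0,"hand":-1},
])

```text
clock: 8.2
tool_pos: [0.5842, -0.2242, 0.0297]
tcp_rot: [0.296, 0.191, 0.934, -0.06]
contact_force: [-0.2, -0.6, -1.1]
finger_gap: 0.502
gripper_force: 26.1
```

Run:
```python
from h import *
s=manip.state();print(s["tool_pos"],s["contact_force"])
R=orient(-22.78,35)
go(s["tool_pos"]+[0,0,-.001],R)
c=cam("side");d=c
h=s["tool_pos"]; b=h+R.apply([.0178,-.0006,-.0013]);print(b)
X=np.array([.922,-.3872]);Y=np.array([.3872,.922]);print(b[:2]@X-.586,b[:2]@Y-.0205)
x=proj(d,[b])[0]
f=lambda c,q,w,hh:cv2.resize(cv2.getRectSubPix(c["pixels"],(w,hh),(float(q[0]),float(q[1]))),(480,400),interpolation=cv2.INTER_CUBIC)
cv2.imwrite("pics/c6.png",f(d,x,84,70))
```

```text
[ 0.58423492 -0.22422607  0.02969218] [-0.15052807 -0.58606309 -1.11666208]
d [0.0006, -0.0, 0.0008] r [-0.0015, 0.0014, -0.0031] rows 0.0
[ 0.56987155 -0.21884492  0.02054742]
0.024158320130220012 -0.001620753747364003
```

View pics/c6.png

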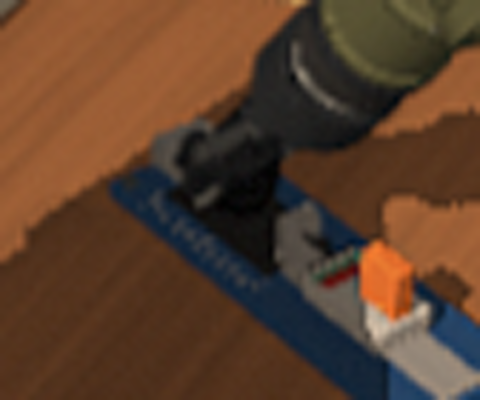

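The side view shows the pot between the jaws, just above the plate. I'll lower it gently.

Emit:
jog_arm([
  {"dx":0.001,"dy":0.001,"dz":0.002,"rx":0,"ry":0,"rz":0,"hand":-1},
  {"dx":0.002,"dy":0.0015,"dz":0.0035,"rx":0,"ry":0,"rz":0,"hand":-1},
  {"dx":0.003,"dy":0.0015,"dz":0.005,"rx":0,"ry":0,"rz":0,"hand":-1},
  {"dx":0.003,"dy":0.0015,"dz":0.005,"rx":0,"ry":0,"rz":0,"hand":-1},
  {"dx":0.003,"dy":0.0015,"dz":0.005,"rx":0,"ry":0,"rz":0,"hand":-1},
])

```text
clock: 8.75
tool_pos: [0.5843, -0.2229, 0.0222]
tcp_rot: [0.295, 0.191, 0.934, -0.06]
contact_force: [0.2, -0.1, 0.5]
finger_gap: 0.501
gripper_force: 26.1
```

```bash
python3 -c "
from h import *
s=manip.state();print(s['tool_pos'],s['contact_force'])"
```

```text
[ 0.58428038 -0.22287254  0.02216009] [ 0.2221074  -0.071429    0.51969151]
```

Emit:
jog_arm([
  {"dx":0.0004,"dy":0,"dz":0.0006,"rx":0,"ry":0,"rz":0,"hand":-1},
  {"dx":0.0006,"dy":0,"dz":0.001,"rx":0,"ry":0,"rz":0,"hand":-1},
  {"dx":0.0006,"dy":0,"dz":0.001,"rx":0,"ry":0,"rz":0,"hand":-1},
])

```text
clock: 9.05
tool_pos: [0.5845, -0.223, 0.0212]
tcp_rot: [0.295, 0.191, 0.934, -0.06]
contact_force: [0.0, -0.2, -0.2]
finger_gap: 0.505
gripper_force: 26.1
```

Emit:
jog_arm([
  {"dx":0.0003,"dy":0,"dz":0.0004,"rx":0,"ry":0,"rz":0,"hand":-1},
  {"dx":0.0006,"dy":0,"dz":0.0008,"rx":0,"ry":0,"rz":0,"hand":-1},
  {"dx":0.0006,"dy":0,"dz":0.0008,"rx":0,"ry":0,"rz":0,"hand":-1},
])

```text
clock: 9.35
tool_pos: [0.5851, -0.2232, 0.0212]
tcp_rot: [0.296, 0.191, 0.934, -0.06]
contact_force: [-3.0, 1.5, 8.0]
finger_gap: 0.5
gripper_force: 26.8
```

Emit:
jog_arm([
  {"dx":-0.0003,"dy":0,"dz":-0.0005,"rx":0,"ry":0,"rz":0,"hand":-1},
  {"dx":-0.0003,"dy":0,"dz":-0.0005,"rx":0,"ry":0,"rz":0,"hand":0.15},
  {"dx":-0.0003,"dy":0,"dz":-0.0005,"rx":0,"ry":0,"rz":0,"hand":0.4},
  {"dx":-0.0003,"dy":0,"dz":-0.0005,"rx":0,"ry":0,"rz":0,"hand":0.8},
  {"dx":-0.0003,"dy":0,"dz":-0.0005,"rx":0,"ry":0,"rz":0,"hand":0.8},
  {"dx":-0.0003,"dy":0,"dz":-0.0005,"rx":0,"ry":0,"rz":0,"hand":0.8},
])

```text
clock: 9.95
tool_pos: [0.5843, -0.2229, 0.0206]
tcp_rot: [0.295, 0.191, 0.934, -0.06]
contact_force: [-0.3, 0.4, -0.4]
finger_gap: 0.896
gripper_force: 0.0
```

Emit:
jog_arm([
  {"dx":0,"dy":0,"dz":-0.015,"rx":0,"ry":0,"rz":0,"hand":0.8},
  {"dx":0,"dy":0,"dz":-0.04,"rx":0,"ry":0,"rz":0,"hand":0.8},
  {"dx":0,"dy":0,"dz":-0.08,"rx":0,"ry":0,"rz":0,"hand":0.8},
  {"dx":0,"dy":0,"dz":-0.12,"rx":0,"ry":0,"rz":0,"hand":0.8},
  {"dx":0,"dy":0,"dz":-0.16,"rx":0,"ry":0,"rz":0,"hand":0.8},
  {"dx":0,"dy":0,"dz":-0.2,"rx":0,"ry":0,"rz":0,"hand":0.8},
  {"dx":0,"dy":0,"dz":-0.2,"rx":0,"ry":0,"rz":0,"hand":0.8},
])

```text
clock: 10.65
tool_pos: [0.4796, -0.1781, 0.1902]
tcp_rot: [0.299, 0.191, 0.933, -0.06]
contact_force: [-0.2, -1.4, 1.1]
finger_gap: 0.901
gripper_force: 0.0
```

Run:
```python
from h import *
import pickle
print(manip.state()["tool_pos"],manip.state()["q"].round(2))
c=cam("wrist");d=cam("side");pickle.dump((c,d),open("v7.pkl","wb"))
X=np.array([.922,-.3872]);Y=np.array([.3872,.922])
x=proj(d,[np.r_[.586*X+.0205*Y,.012]])[0];print(x)
f=cv2.resize(cv2.getRectSubPix(d["pixels"],(100,75),(float(x[0]),float(x[1]))),(400,300),interpolation=cv2.INTER_CUBIC)
cv2.imwrite("pics/c7.png",np.hstack([cv2.resize(c["pixels"],(400,300)),f]))
```

```text
[ 0.47959539 -0.17814402  0.19021915] [-0.33 -0.29 -0.96  0.28 -0.04  0.06]
[292.48899481 199.16452179]
```

View pics/c7.png

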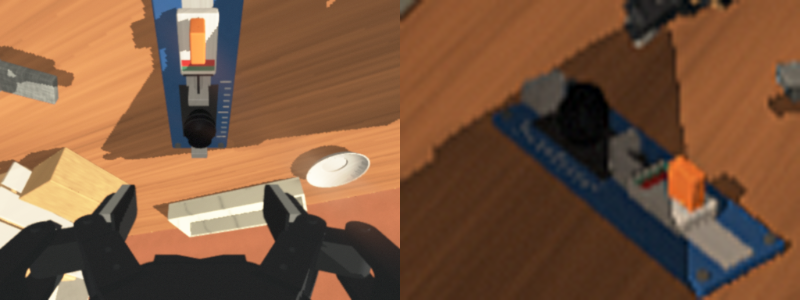

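The pot stands upright on the middle line between the jaws: (200,130) in the wrist half and (583,112) in the side half. Next I'll measure the grip.

Run:
```python
from h import *
import pickle
c,d=pickle.load(open("v7.pkl","rb"))
X=np.array([.922,-.3872]);Y=np.array([.3872,.922])
b=c["pixels"].astype(int); m=(b[...,2]-b[...,0]>95)&(b[...,2]>200); m[:, :225]=0;m[:,275:]=0;m[95:]=0
n,l,st,ce=cv2.connectedComponentsWithStats(m.astype(np.uint8));i=1+st[1:,4].argmax();print(st[i],ce[i])
x=int(ce[i][0]);print([(r,b[r,x].tolist()) for r in range(st[i][1]-3,st[i][1]+st[i][3]+4,2)])
for r in(st[i][1],st[i][1]+st[i][3]):
  for z in(.063,.029):
    p=plane(c,(ce[i][0],r),z)[:2];print(r,z,p@X-.586,p@Y-.0205)
V=c["pixels"].max(2);V[:128]=255;V[200:]=255;k=(V<45).astype(np.uint8)
n,l,st,ce=cv2.connectedComponentsWithStats(k);j=1+st[1:,4].argmax();print("pot",st[j]);x,y,w,h=st[j][:4]
p=plane(c,(x+w/2,y+h/2),.045)[:2];print(p@X-.586,p@Y-.0205)
R=orient(-22.78,0);g=np.r_[(.586-.104)*X+.0205*Y,.040]
a=go(g+[0,0,.08],R);go(g,R,a)
```

```text
[ 232   23   31   62 1209] [251.68486352  54.49462366]
[(20, [230, 243, 248]), (22, [185, 215, 237]), (24, [68, 125, 224]), (26, [61, 122, 228]), (28, [63, 125, 229]), (30, [61, 124, 229]), (32, [64, 127, 231]), (34, [65, 127, 232]), (36, [65, 128, 232]), (38, [65, 128, 233]), (40, [67, 130, 235]), (42, [84, 165, 253]), (44, [91, 179, 255]), (46, [87, 174, 255]), (48, [88, 175, 254]), (50, [86, 173, 254]), (52, [89, 175, 254]), (54, [88, 175, 254]), (56, [88, 174, 254]), (58, [89, 174, 254]), (60, [89, 175, 254]), (62, [89, 175, 254]), (64, [89, 173, 254]), (66, [89, 174, 254]), (68, [89, 174, 254]), (70, [89, 175, 254]), (72, [89, 175, 254]), (74, [89, 174, 254]), (76, [89, 173, 254]), (78, [88, 174, 254]), (80, [85, 167, 254]), (82, [58, 95, 202]), (84, [61, 75, 135]), (86, [75, 98, 85]), (88, [74, 97, 81])]
23 0.063 -0.13090650089520456 -0.0006049638500023498
23 0.029 -0.11759708143614084 -0.001036019833299609
85 0.063 -0.08734054990992074 -0.001291419931272783
85 0.029 -0.06675958619061273 -0.0018370515330239715
pot [ 231  128   46   61 2132]
0.005039589158134072 -0.0005720760910909034
d [0.062, -0.0011, 0.0374] r [-0.0004, 0.3912, -0.0038] rows 4.1
d [0.0, 0.0, 0.08] r [0.0, 0.0, 0.0] rows 1.6
```

Emit:
jog_arm([
  {"dx":0.062,"dy":-0.001,"dz":0.037,"rx":0,"ry":0.391,"rz":-0.004,"hand":0.3},
  {"dx":0.062,"dy":-0.001,"dz":0.037,"rx":0,"ry":0.391,"rz":-0.004,"hand":0.3},
  {"dx":0.062,"dy":-0.001,"dz":0.037,"rx":0,"ry":0.391,"rz":-0.004,"hand":0.3},
  {"dx":0.062,"dy":-0.001,"dz":0.037,"rx":0,"ry":0.391,"rz":-0.004,"hand":0.3},
  {"dx":0.062,"dy":-0.001,"dz":0.037,"rx":0,"ry":0.391,"rz":-0.004,"hand":0.3},
  {"dx":0.062,"dy":-0.001,"dz":0.037,"rx":0,"ry":0.391,"rz":-0.004,"hand":0.3},
  {"dx":0.062,"dy":-0.001,"dz":0.037,"rx":0,"ry":0.391,"rz":-0.004,"hand":0.3},
  {"dx":0.062,"dy":-0.001,"dz":0.037,"rx":0,"ry":0.391,"rz":-0.004,"hand":0.3},
])

```text
clock: 11.55
tool_pos: [0.4498, -0.1667, 0.1185]
tcp_rot: [-0.001, 0.198, 0.98, -0.0]
contact_force: [-0.3, 0.1, 1.2]
finger_gap: 0.651
gripper_force: 0.0
```

Run:
```python
from h import *
X=np.array([.922,-.3872]);Y=np.array([.3872,.922])
s=manip.state();print(s["tool_pos"],s["q"].round(2))
R=orient(-22.78,0);g=np.r_[(.586-.104)*X+.020*Y,.040];go(g,R)
```

```text
[ 0.44983899 -0.16669889  0.11846265] [-0.35  0.17 -0.5   0.9  -0.    0.04]
d [-0.0029, -0.0004, 0.0785] r [-0.0006, -0.0016, -0.0] rows 1.6
```

Emit:
jog_arm([
  {"dx":-0.003,"dy":0,"dz":0.03,"rx":0,"ry":0,"rz":0,"hand":0.3},
  {"dx":-0.003,"dy":0,"dz":0.055,"rx":0,"ry":0,"rz":0,"hand":0.3},
  {"dx":-0.003,"dy":0,"dz":0.07,"rx":0,"ry":0,"rz":0,"hand":0.3},
  {"dx":-0.003,"dy":0,"dz":0.078,"rx":0,"ry":0,"rz":0,"hand":0.3},
  {"dx":-0.003,"dy":0,"dz":0.078,"rx":0,"ry":0,"rz":0,"hand":-0.2},
  {"dx":-0.003,"dy":0,"dz":0.078,"rx":0,"ry":0,"rz":0,"hand":-0.5},
  {"dx":-0.003,"dy":0,"dz":0.078,"rx":0,"ry":0,"rz":0,"hand":-1},
  {"dx":-0.003,"dy":0,"dz":0.078,"rx":0,"ry":0,"rz":0,"hand":-1},
  {"dx":-0.003,"dy":0,"dz":0.078,"rx":0,"ry":0,"rz":0,"hand":-1},
], force=30)

```text
clock: 12.45
tool_pos: [0.4542, -0.1694, 0.042]
tcp_rot: [-0.001, 0.198, 0.98, -0.001]
contact_force: [-3.0, -2.6, 7.9]
finger_gap: 0.153
gripper_force: 33.8
```

Run:
```python
from h import *
X=np.array([.922,-.3872]);Y=np.array([.3872,.922])
s=manip.state();p=s["tool_pos"];print(s["tool_pos"],s["contact_force"],s["finger_gap"],p[:2]@X-.586,p[:2]@Y-.0205)
```

```text
[ 0.45421124 -0.16944036  0.04200232] [-2.97628891 -2.57914063  7.86363258] 0.15280751558407954 -0.10160992831184706 -0.0008534216703968214
```

Emit:
jog_arm([
  {"dx":-0.002,"dy":0,"dz":-0.001,"rx":0,"ry":0,"rz":0,"hand":-1},
  {"dx":-0.004,"dy":0,"dz":-0.001,"rx":0,"ry":0,"rz":0,"hand":-1},
  {"dx":-0.006,"dy":0,"dz":-0.001,"rx":0,"ry":0,"rz":0,"hand":-1},
  {"dx":-0.008,"dy":0,"dz":-0.001,"rx":0,"ry":0,"rz":0,"hand":-1},
  {"dx":-0.01,"dy":0,"dz":-0.001,"rx":0,"ry":0,"rz":0,"hand":-1},
  {"dx":-0.012,"dy":0,"dz":-0.001,"rx":0,"ry":0,"rz":0,"hand":-1},
  {"dx":-0.014,"dy":0,"dz":-0.001,"rx":0,"ry":0,"rz":0,"hand":-1},
  {"dx":-0.016,"dy":0,"dz":-0.001,"rx":0,"ry":0,"rz":0,"hand":-1},
  {"dx":-0.018,"dy":0,"dz":-0.001,"rx":0,"ry":0,"rz":0,"hand":-1},
  {"dx":-0.02,"dy":0,"dz":-0.001,"rx":0,"ry":0,"rz":0,"hand":-1},
])

```text
clock: 13.45
tool_pos: [0.4696, -0.1759, 0.042]
tcp_rot: [-0.004, 0.198, 0.98, -0.001]
contact_force: [-9.7, 0.4, 9.2]
finger_gap: 0.157
gripper_force: 34.0
```

Emit:
jog_arm([
  {"dx":-0.002,"dy":0,"dz":0,"rx":0,"ry":0,"rz":0,"hand":-1},
  {"dx":-0.004,"dy":0,"dz":0,"rx":0,"ry":0,"rz":0,"hand":-1},
  {"dx":-0.006,"dy":0,"dz":0,"rx":0,"ry":0,"rz":0,"hand":-1},
  {"dx":-0.008,"dy":0,"dz":0,"rx":0,"ry":0,"rz":0,"hand":-1},
  {"dx":-0.01,"dy":0,"dz":0,"rx":0,"ry":0,"rz":0,"hand":-1},
  {"dx":-0.012,"dy":0,"dz":0,"rx":0,"ry":0,"rz":0,"hand":-1},
  {"dx":-0.014,"dy":0,"dz":0,"rx":0,"ry":0,"rz":0,"hand":-1},
  {"dx":-0.016,"dy":0,"dz":0,"rx":0,"ry":0,"rz":0,"hand":-1},
  {"dx":-0.018,"dy":0,"dz":0,"rx":0,"ry":0,"rz":0,"hand":-1},
  {"dx":-0.018,"dy":0,"dz":0,"rx":0,"ry":0,"rz":0,"hand":-1},
])

```text
clock: 14.45
tool_pos: [0.4866, -0.183, 0.042]
tcp_rot: [-0.004, 0.198, 0.98, -0.001]
contact_force: [-8.4, 0.2, 8.3]
finger_gap: 0.154
gripper_force: 33.9
```

Run:
```python
from h import *
import pickle
X=np.array([.922,-.3872]);Y=np.array([.3872,.922])
s=manip.state();p=s["tool_pos"];print(s["tool_pos"],s["contact_force"],s["finger_gap"],p[:2]@X-.586,p[:2]@Y-.0205)
d=cam("side","d8.png")
c=cam("scene","s8.png");pickle.dump((d,c),open("v8.pkl","wb"))
def tip(c,n):
    b=c["pixels"].astype(int);m=(b[...,2]-b[...,0]>110)&(b[...,2]>150)
    return m
print(proj(d,[np.r_[.586*X+.0205*Y,.04]]))
```

```text
[ 0.48656768 -0.18296521  0.04204119] [-8.39653702  0.15679414  8.31039139] 0.15351764054397835 -0.06654047476145242 -0.0007949152681540721
[[292.76075629 192.60148687]]
```

At the picture limit, so from here I rely on forces and pixel measurements. I'll advance slowly.

Emit:
jog_arm([
  {"dx":-0.001,"dy":0,"dz":0,"rx":0,"ry":0,"rz":0,"hand":-1},
  {"dx":-0.002,"dy":0,"dz":0,"rx":0,"ry":0,"rz":0,"hand":-1},
  {"dx":-0.003,"dy":0,"dz":0,"rx":0,"ry":0,"rz":0,"hand":-1},
  {"dx":-0.003,"dy":0,"dz":0,"rx":0,"ry":0,"rz":0,"hand":-1},
])

```text
clock: 14.95
tool_pos: [0.4891, -0.1841, 0.042]
tcp_rot: [-0.004, 0.198, 0.98, -0.001]
contact_force: [-9.2, 0.5, 9.3]
finger_gap: 0.153
gripper_force: 34.0
```

Emit:
jog_arm([
  {"dx":-0.001,"dy":0,"dz":0,"rx":0,"ry":0,"rz":0,"hand":-1},
  {"dx":-0.002,"dy":0,"dz":0,"rx":0,"ry":0,"rz":0,"hand":-1},
  {"dx":-0.003,"dy":0,"dz":0,"rx":0,"ry":0,"rz":0,"hand":-1},
  {"dx":-0.003,"dy":0,"dz":0,"rx":0,"ry":0,"rz":0,"hand":-1},
])

```text
clock: 15.35
tool_pos: [0.4919, -0.1852, 0.042]
tcp_rot: [-0.004, 0.198, 0.98, -0.001]
contact_force: [-9.5, -0.5, 8.3]
finger_gap: 0.154
gripper_force: 34.0
```

Emit:
jog_arm([
  {"dx":-0.001,"dy":0,"dz":0,"rx":0,"ry":0,"rz":0,"hand":-1},
  {"dx":-0.002,"dy":0,"dz":0,"rx":0,"ry":0,"rz":0,"hand":-1},
  {"dx":-0.003,"dy":0,"dz":0,"rx":0,"ry":0,"rz":0,"hand":-1},
  {"dx":-0.003,"dy":0,"dz":0,"rx":0,"ry":0,"rz":0,"hand":-1},
])

```text
clock: 15.75
tool_pos: [0.4947, -0.1864, 0.042]
tcp_rot: [-0.004, 0.198, 0.98, -0.0]
contact_force: [-10.0, 0.7, 8.6]
finger_gap: 0.157
gripper_force: 34.0
```

Run:
```python
from h import *
X=np.array([.922,-.3872]);Y=np.array([.3872,.922])
for i in range(4):
    cam("wrist");s=manip.state();p=s["tool_pos"];print(s["contact_force"]@np.r_[X,0],s["finger_gap"],p[:2]@X-.586,p[:2]@Y-.0205)
```

```text
-9.085257309262722 0.15726010148310937 -0.05771383175397604 -0.0008159358462703423
-8.807300995454677 0.15702010636170033 -0.05772458217539056 -0.0008166526541811998
-8.34210781866468 0.1541698550899127 -0.057731555369126664 -0.0008180470138096883
-7.4095143739345914 0.15522637854049395 -0.057695588748682525 -0.0008262837107886924
```

Run:
```python
from h import *
import pickle
X=np.array([.922,-.3872]);Y=np.array([.3872,.922])
c,d7=pickle.load(open("v7.pkl","rb")); d=cam("side"); s=cam("scene");w=cam("wrist")
xs=np.arange(-.06,.085,.004)
def prof(c,y,z):
    q=proj(c,[np.r_[(.586+x)*X+(.0205+y)*Y,z] for x in xs]).astype(np.float32)
    g=cv2.remap(cv2.cvtColor(c["pixels"],cv2.COLOR_BGR2GRAY),q[None,:,0],q[None,:,1],cv2.INTER_LINEAR,borderValue=0)[0]
    return q[[0,-1]].round().tolist(),list(zip((xs*1000).astype(int).tolist(),g.tolist()))
print("side before",prof(d7,.012,.040));print("side now",prof(d,.012,.040))
print("scene now",prof(s,0,.045)); print("wrist now",prof(w,0,.045))
```

```text
side before ([[302.0, 203.0], [274.0, 182.0]], [(-60, 72), (-55, 78), (-51, 78), (-47, 75), (-43, 76), (-39, 78), (-35, 77), (-31, 70), (-27, 60), (-23, 35), (-19, 13), (-15, 12), (-11, 5), (-7, 7), (-3, 9), (0, 10), (4, 10), (8, 13), (12, 11), (16, 8), (20, 7), (24, 8), (28, 6), (32, 5), (36, 4), (40, 34), (44, 68), (48, 77), (52, 75), (56, 75), (60, 75), (64, 72), (68, 71), (72, 72), (76, 73), (80, 77), (84, 88)])
side now ([[302.0, 203.0], [274.0, 182.0]], [(-60, 75), (-55, 69), (-51, 74), (-47, 72), (-43, 72), (-39, 57), (-35, 42), (-31, 52), (-27, 75), (-23, 67), (-19, 62), (-15, 78), (-11, 84), (-7, 82), (-3, 79), (0, 81), (4, 80), (8, 80), (12, 78), (16, 64), (20, 9), (24, 9), (28, 15), (32, 14), (36, 12), (40, 7), (44, 6), (48, 7), (52, 2), (56, 7), (60, 33), (64, 67), (68, 77), (72, 79), (76, 80), (80, 84), (84, 94)])
scene now ([[199.0, 241.0], [227.0, 275.0]], [(-60, 95), (-55, 105), (-51, 109), (-47, 104), (-43, 106), (-39, 115), (-35, 128), (-31, 137), (-27, 138), (-23, 126), (-19, 101), (-15, 84), (-11, 82), (-7, 84), (-3, 90), (0, 92), (4, 81), (8, 73), (12, 88), (16, 106), (20, 101), (24, 75), (28, 47), (32, 38), (36, 37), (40, 37), (44, 38), (48, 38), (52, 38), (56, 38), (60, 42), (64, 61), (68, 94), (72, 114), (76, 117), (80, 113), (84, 115)])
wrist now ([[256.0, 244.0], [257.0, 455.0]], [(-60, 204), (-55, 150), (-51, 149), (-47, 149), (-43, 148), (-39, 148), (-35, 145), (-31, 100), (-27, 183), (-23, 47), (-19, 39), (-15, 40), (-11, 39), (-7, 40), (-3, 40), (0, 40), (4, 41), (8, 41), (12, 40), (16, 40), (20, 40), (24, 40), (28, 0), (32, 0), (36, 0), (40, 0), (44, 0), (48, 0), (52, 0), (56, 0), (60, 0), (64, 0), (68, 0), (72, 0), (76, 0), (80, 0), (84, 0)])
```

The pot fills 18–60 mm in caliper x, so both jaws hold it. The pointer estimate is about 4 mm, so I'll go 3 mm further, release and back away.

Emit:
jog_arm([
  {"dx":-0.001,"dy":0,"dz":0,"rx":0,"ry":0,"rz":0,"hand":-1},
  {"dx":-0.002,"dy":0,"dz":0,"rx":0,"ry":0,"rz":0,"hand":-1},
  {"dx":-0.003,"dy":0,"dz":0,"rx":0,"ry":0,"rz":0,"hand":-1},
  {"dx":-0.003,"dy":0,"dz":0,"rx":0,"ry":0,"rz":0,"hand":-1},
  {"dx":-0.003,"dy":0,"dz":0,"rx":0,"ry":0,"rz":0,"hand":-1},
  {"dx":-0.003,"dy":0,"dz":0,"rx":0,"ry":0,"rz":0,"hand":-1},
])

```text
clock: 16.7
tool_pos: [0.4971, -0.1874, 0.042]
tcp_rot: [-0.004, 0.198, 0.98, -0.0]
contact_force: [-11.6, 0.5, 9.6]
finger_gap: 0.158
gripper_force: 34.2
```

Emit:
jog_arm([
  {"dx":0,"dy":0,"dz":0,"rx":0,"ry":0,"rz":0,"hand":-0.5},
  {"dx":0,"dy":0,"dz":0,"rx":0,"ry":0,"rz":0,"hand":0.3},
  {"dx":0,"dy":0,"dz":0,"rx":0,"ry":0,"rz":0,"hand":0.3},
  {"dx":0,"dy":0,"dz":0,"rx":0,"ry":0,"rz":0,"hand":0.3},
])

```text
clock: 17.1
tool_pos: [0.5003, -0.1878, 0.0417]
tcp_rot: [-0.001, 0.197, 0.98, -0.0]
contact_force: [0.4, -0.2, 0.6]
finger_gap: 0.652
gripper_force: 0.0
```

Emit:
jog_arm([
  {"dx":0,"dy":0,"dz":-0.03,"rx":0,"ry":0,"rz":0,"hand":0.3},
  {"dx":0,"dy":0,"dz":-0.07,"rx":0,"ry":0,"rz":0,"hand":0.3},
  {"dx":0.05,"dy":0,"dz":-0.11,"rx":0,"ry":0,"rz":0,"hand":0.3},
  {"dx":0.09,"dy":0,"dz":-0.14,"rx":0,"ry":-0.1,"rz":0,"hand":0.3},
  {"dx":0.1,"dy":0,"dz":-0.15,"rx":0,"ry":-0.2,"rz":0,"hand":0.3},
  {"dx":0.1,"dy":0,"dz":-0.15,"rx":0,"ry":-0.28,"rz":0,"hand":0.3},
  {"dx":0.1,"dy":0,"dz":-0.15,"rx":0,"ry":-0.28,"rz":0,"hand":0.3},
])

```text
clock: 17.8
tool_pos: [0.4053, -0.1479, 0.1915]
tcp_rot: [0.215, 0.192, 0.957, -0.044]
contact_force: [-0.4, -0.3, 0.7]
finger_gap: 0.652
gripper_force: 0.0
```

Run:
```python
from h import *
import pickle
X=np.array([.922,-.3872]);Y=np.array([.3872,.922])
s=manip.state();print(s["tool_pos"],s["contact_force"])
w=cam("wrist","w9.png");pickle.dump(w,open("w9.pkl","wb"))
W=lambda x,y,z:np.r_[(.586+x)*X+(.0205+y)*Y,z]
print(proj(w,[W(-.06,0,.063),W(.06,0,.046),W(.016,0,.045),W(-.02,0,.03)]).round(1).tolist())
u=proj(w,[W(-.06,0,.05)])[0]
for x0 in (round(u[0])-14,round(u[0])-9,round(u[0])):
    a,b=[int(v) for v in sorted((proj(w,[W(-.10,0,.05)])[0][1],proj(w,[W(.07,0,.05)])[0][1]))]
    print(x0,[(r,*w["pixels"][r,int(x0)].tolist()) for r in range(max(a,0),min(b,383),2)])
```

```text
[ 0.40528193 -0.14791989  0.1914769 ] [-0.40797143 -0.27225154  0.67004192]
[[255.3, 208.6], [255.4, 266.3], [255.4, 243.8], [255.4, 214.1]]
241 [(169, 142, 154, 161), (171, 157, 173, 183), (173, 176, 195, 206), (175, 216, 231, 238), (177, 244, 252, 254), (179, 232, 244, 249), (181, 160, 178, 188), (183, 156, 172, 181), (185, 155, 171, 180), (187, 154, 170, 180), (189, 154, 170, 179), (191, 153, 169, 178), (193, 155, 171, 179), (195, 153, 169, 179), (197, 151, 168, 177), (199, 153, 168, 178), (201, 151, 168, 178), (203, 151, 166, 176), (205, 152, 167, 177), (207, 141, 155, 174), (209, 62, 67, 162), (211, 46, 51, 162), (213, 75, 96, 111), (215, 90, 114, 86), (217, 138, 156, 160), (219, 78, 85, 90), (221, 40, 41, 40), (223, 36, 36, 37), (225, 36, 36, 38), (227, 36, 37, 38), (229, 36, 39, 38), (231, 36, 37, 38), (233, 36, 38, 38), (235, 33, 34, 34), (237, 37, 36, 39), (239, 34, 34, 35), (241, 35, 35, 36), (243, 36, 35, 35), (245, 30, 29, 29), (247, 26, 25, 26), (249, 40, 32, 24), (251, 49, 41, 31), (253, 32, 26, 18), (255, 31, 25, 18), (257, 42, 32, 24), (259, 64, 55, 58), (261, 61, 92,
[... 1574 characters left out ...]
), (203, 91, 190, 255), (205, 93, 192, 255), (207, 94, 191, 255), (209, 92, 189, 255), (211, 93, 192, 255), (213, 92, 190, 255), (215, 93, 191, 255), (217, 73, 151, 251), (219, 47, 90, 168), (221, 50, 52, 60), (223, 50, 53, 53), (225, 52, 53, 55), (227, 56, 58, 59), (229, 54, 55, 57), (231, 53, 55, 57), (233, 62, 65, 67), (235, 112, 122, 126), (237, 119, 129, 135), (239, 121, 131, 136), (241, 125, 136, 142), (243, 126, 137, 143), (245, 120, 131, 137), (247, 34, 34, 34), (249, 28, 26, 26), (251, 26, 24, 23), (253, 28, 27, 25), (255, 18, 18, 17), (257, 13, 13, 14), (259, 18, 13, 17), (261, 12, 8, 9), (263, 17, 15, 16), (265, 13, 10, 12), (267, 17, 16, 16), (269, 17, 15, 16), (271, 20, 23, 33)]
```

Run:
```python
from h import *
import pickle
X=np.array([.922,-.3872]);Y=np.array([.3872,.922])
w=pickle.load(open("w9.pkl","rb"))
for r,z in((198,.063),(217.8,.063),(246.2,.045)): print(r,plane(w,(255,r),z)[:2]@X-.586)
go(np.r_[(.586-.01)*X+.0205*Y,.20],orient(-22.78,0))
```

```text
198 -0.0743353797405194
217.8 -0.04682114572266749
246.2 0.020537708316201053
d [-0.1358, -0.0001, 0.0537] r [-0.0004, 0.2808, 0.0003] rows 2.9
```

Emit:
jog_arm([
  {"dx":-0.136,"dy":0,"dz":0.054,"rx":0,"ry":0.281,"rz":0,"hand":0.3},
  {"dx":-0.136,"dy":0,"dz":0.054,"rx":0,"ry":0.281,"rz":0,"hand":0.3},
  {"dx":-0.136,"dy":0,"dz":0.054,"rx":0,"ry":0.281,"rz":0,"hand":0.3},
  {"dx":-0.136,"dy":0,"dz":0.054,"rx":0,"ry":0.281,"rz":0,"hand":0.3},
  {"dx":-0.136,"dy":0,"dz":0.054,"rx":0,"ry":0.281,"rz":0,"hand":0.3},
  {"dx":-0.136,"dy":0,"dz":0.054,"rx":0,"ry":0.281,"rz":0,"hand":0.3},
])

```text
clock: 18.45
tool_pos: [0.5441, -0.2062, 0.1967]
tcp_rot: [-0.005, 0.198, 0.98, 0.001]
contact_force: [-1.3, 0.2, -0.2]
finger_gap: 0.652
gripper_force: 0.0
```

Run:
```python
from h import *
import pickle
X=np.array([.922,-.3872]);Y=np.array([.3872,.922])
s=manip.state();print(s["tool_pos"])
w=cam("wrist","w10.png");pickle.dump(w,open("w10.pkl","wb"))
W=lambda x,y,z:np.r_[(.586+x)*X+(.0205+y)*Y,z]
print("cam",(-w["R"].T@w["t"].ravel()))
print(proj(w,[W(-.06,0,.063),W(.06,0,.046),W(.016,0,.045),W(-.02,.01,.03),W(-.02,-.01,.03)]).round(1).tolist())
u=proj(w,[W(-.04,0,.03)])[0]
a=int(proj(w,[W(-.07,0,.063)])[0][1])-6;b=int(proj(w,[W(.03,0,.045)])[0][1])
for x0 in (-14,-9,0,9): print(x0,[(r,*w["pixels"][r,int(u[0]+x0)].tolist()) for r in range(max(a,0),min(b,383),2)])
```

```text
[ 0.5441304  -0.20619326  0.19669954]
cam [ 0.4855867  -0.18104963  0.3385631 ]
[[255.1, 123.1], [255.3, 242.6], [255.3, 201.0], [265.2, 162.6], [245.3, 162.6]]
-14 [(105, 145, 152, 156), (107, 225, 238, 244), (109, 251, 254, 255), (111, 239, 248, 251), (113, 188, 206, 216), (115, 184, 201, 210), (117, 183, 201, 210), (119, 182, 198, 209), (121, 183, 200, 211), (123, 181, 199, 209), (125, 182, 199, 209), (127, 182, 198, 209), (129, 181, 199, 208), (131, 180, 198, 208), (133, 180, 198, 208), (135, 179, 198, 207), (137, 179, 197, 206), (139, 180, 196, 207), (141, 179, 196, 207), (143, 177, 194, 206), (145, 178, 195, 206), (147, 179, 197, 207), (149, 178, 195, 206), (151, 177, 193, 204), (153, 175, 192, 204), (155, 110, 120, 184), (157, 51, 56, 179), (159, 50, 56, 180), (161, 60, 72, 168), (163, 87, 115, 88), (165, 87, 117, 79), (167, 111, 136, 118), (169, 142, 158, 166), (171, 99, 108, 114), (173, 103, 114, 121), (175, 41, 43, 44), (177, 39, 41, 41), (179, 39, 42, 41), (181, 39, 41, 42), (183, 39, 41, 41), (185, 40, 40, 41), (187, 40, 41, 42), (189, 40, 41, 42), (191, 39, 39, 41), (193
[... 2989 characters left out ...]
(147, 177, 194, 204), (149, 176, 194, 204), (151, 175, 193, 204), (153, 176, 194, 205), (155, 110, 122, 184), (157, 51, 55, 180), (159, 50, 54, 180), (161, 61, 72, 170), (163, 85, 114, 89), (165, 89, 117, 83), (167, 110, 136, 119), (169, 136, 151, 161), (171, 97, 109, 116), (173, 103, 116, 122), (175, 42, 44, 46), (177, 41, 42, 45), (179, 41, 44, 44), (181, 40, 42, 43), (183, 38, 41, 41), (185, 40, 44, 43), (187, 38, 39, 41), (189, 66, 69, 72), (191, 104, 114, 117), (193, 107, 117, 121), (195, 108, 117, 122), (197, 130, 141, 148), (199, 139, 150, 157), (201, 137, 150, 157), (203, 137, 149, 155), (205, 126, 137, 143), (207, 40, 42, 44), (209, 15, 14, 15), (211, 18, 18, 17), (213, 17, 17, 14)]
```

Run:
```python
from h import *
import pickle
X=np.array([.922,-.3872]);Y=np.array([.3872,.922])
w=pickle.load(open("w10.pkl","rb"))
f=lambda r,z:round((plane(w,(255,r),z)[:2]@X-.586)*1000,1)
print("grip",f(109.5,.063),f(138.5,.063),"jaw face",f(206.3,.045),"jaw back",f(196,.045))
print("red..white @.03",[f(r,.029) for r in(154.8,161.7,166.8,170)])
c,_=pickle.load(open("v7.pkl","rb"))
for x in(236,240,252,262): print(x,[(r,*c["pixels"][r,x].tolist()) for r in range(76,132,2)])
# which columns show dark on strip now
for r in range(155,175,2): print(r,w["pixels"][r,228:284:4].max(1).tolist())
```

```text
grip -71.5 -46.6 jaw face 21.5 jaw back 10.9
red..white @.03 [np.float64(-27.7), np.float64(-20.7), np.float64(-15.5), np.float64(-12.2)]
236 [(76, 183, 205, 242), (78, 68, 75, 240), (80, 65, 73, 241), (82, 64, 72, 241), (84, 89, 116, 221), (86, 118, 162, 111), (88, 101, 138, 93), (90, 100, 121, 111), (92, 144, 163, 173), (94, 119, 133, 143), (96, 47, 46, 50), (98, 84, 63, 47), (100, 93, 66, 46), (102, 96, 68, 46), (104, 93, 66, 43), (106, 95, 68, 44), (108, 71, 54, 43), (110, 32, 35, 38), (112, 33, 35, 36), (114, 35, 36, 37), (116, 32, 33, 36), (118, 33, 35, 36), (120, 32, 32, 33), (122, 31, 32, 33), (124, 33, 34, 35), (126, 33, 35, 36), (128, 33, 33, 34), (130, 34, 35, 37)]
240 [(76, 183, 205, 242), (78, 69, 78, 240), (80, 67, 75, 242), (82, 65, 74, 239), (84, 71, 90, 206), (86, 77, 103, 80), (88, 75, 98, 74), (90, 102, 124, 115), (92, 146, 164, 175), (94, 118, 132, 143), (96, 51, 54, 61), (98, 100, 108, 115), (100, 114, 124, 131), (102, 115, 125, 130), (104, 116, 125, 131), (106, 116, 126, 132), (108, 111, 121, 127), (110, 73, 79, 83), (112, 41, 45, 47), (114, 42, 46, 47), (116, 4
[... 1324 characters left out ...]
4, 181, 182, 180, 181, 184, 182, 185, 52, 117]
157 [114, 70, 166, 181, 181, 181, 180, 179, 180, 180, 179, 182, 51, 115]
159 [117, 71, 165, 180, 181, 182, 181, 181, 180, 180, 180, 183, 53, 115]
161 [117, 69, 162, 169, 168, 167, 169, 167, 169, 170, 167, 173, 53, 116]
163 [116, 71, 154, 114, 115, 114, 115, 116, 114, 114, 115, 131, 56, 117]
165 [115, 68, 152, 115, 117, 116, 115, 116, 117, 117, 115, 132, 59, 117]
167 [116, 67, 154, 136, 137, 137, 134, 135, 136, 136, 134, 144, 63, 116]
169 [115, 74, 163, 167, 166, 165, 160, 135, 163, 161, 164, 187, 63, 114]
171 [113, 74, 155, 114, 118, 117, 112, 73, 117, 116, 120, 166, 61, 115]
173 [115, 73, 80, 121, 123, 123, 152, 94, 129, 122, 123, 123, 55, 115]
```

Emit:
jog_arm([
  {"dx":0.0,"dy":0,"dz":0.04,"rx":0,"ry":0,"rz":0,"hand":0.3},
  {"dx":-0.01,"dy":0,"dz":0.085,"rx":0,"ry":0,"rz":0,"hand":0.3},
  {"dx":-0.01,"dy":0,"dz":0.085,"rx":0,"ry":0,"rz":0,"hand":0.3},
  {"dx":-0.01,"dy":0,"dz":0.085,"rx":0,"ry":0,"rz":0,"hand":0.3},
])

```text
clock: 18.9
tool_pos: [0.5502, -0.2088, 0.1171]
tcp_rot: [-0.002, 0.197, 0.98, 0.0]
contact_force: [0.6, 0.5, 1.2]
finger_gap: 0.653
gripper_force: 0.0
```

Run:
```python
from h import *
import pickle
X=np.array([.922,-.3872]);Y=np.array([.3872,.922])
s=manip.state();print(s["tool_pos"])
w=cam("wrist","w11.png");pickle.dump(w,open("w11.pkl","wb"))
C=-w["R"].T@w["t"].ravel();print("cam x",C[:2]@X-.586,C[2])
W=lambda x,y,z:np.r_[(.586+x)*X+(.0205+y)*Y,z]
a=int(proj(w,[W(-.05,0,.063)])[0][1]);b=int(proj(w,[W(.035,0,.045)])[0][1]);print(a,b)
f=lambda r,z:round((plane(w,(255,r),z)[:2]@X-.586)*1000,1)
for r in range(max(a,0),min(b,383),2): print(r,f(r,.029),f(r,.045),*["%d,%d,%d"%tuple(w["pixels"][r,x]) for x in(228,236,255,268)])
```

```text
[ 0.55016364 -0.20879756  0.11707788]
cam x -0.06248730276958325 0.258538083846834
132 245
132 -47.8 -48.9 156,163,168 199,218,224 116,227,255 196,214,225
134 -46.4 -47.5 156,162,168 199,217,225 115,226,255 196,215,224
136 -44.9 -46.2 153,154,156 198,217,224 104,210,255 196,216,224
138 -43.5 -44.8 149,148,147 197,217,224 75,151,249 194,214,223
140 -42.0 -43.5 148,146,144 197,217,224 74,149,248 194,213,223
142 -40.6 -42.1 147,145,143 197,215,224 69,137,239 194,212,222
144 -39.1 -40.7 145,143,142 198,217,225 86,134,222 195,213,222
146 -37.6 -39.3 142,138,133 196,216,224 173,193,212 194,213,222
148 -36.1 -38.0 140,133,128 196,215,223 183,201,211 195,214,223
150 -34.6 -36.6 141,133,129 195,214,223 183,202,213 194,214,223
152 -33.2 -35.2 126,126,128 195,213,223 184,203,214 194,215,223
154 -31.7 -33.8 107,116,125 196,214,223 185,203,215 194,213,222
156 -30.2 -32.4 105,115,123 192,211,222 182,200,213 193,211,221
158 -28.7 -31.0 96,105,114 181,200,219 173,191,212 181,199,219
160 -27.2 -29.6 97,106,113 88,97,200 87,95,198 89,97,200
162 -25.6 -28.2 97,106,112 55,59,198 58,63,199 58,64,200
164 
[... 1464 characters left out ...]
151,166,173 151,165,171
220 20.5 14.7 45,47,47 45,47,47 153,167,174 152,165,173
222 22.2 16.3 48,49,50 46,47,46 151,165,171 151,165,172
224 23.8 17.8 43,44,45 45,46,48 150,164,170 150,162,170
226 25.5 19.4 44,47,48 45,48,47 150,162,169 146,160,168
228 27.2 21.0 42,43,43 44,47,47 89,97,100 94,101,106
230 28.9 22.5 43,46,47 43,46,45 25,24,24 24,25,23
232 30.6 24.1 46,47,46 34,34,35 22,20,21 18,16,17
234 32.3 25.7 45,47,46 22,21,22 17,18,15 21,19,19
236 34.1 27.3 42,46,46 31,32,31 19,17,18 20,20,19
238 35.8 28.9 46,47,47 21,23,20 19,18,17 20,17,18
240 37.5 30.5 43,45,45 23,23,22 18,16,14 20,19,18
242 39.3 32.2 44,46,45 18,16,16 17,18,17 19,15,16
244 41.0 33.8 45,46,48 21,18,20 27,25,24 18,16,18
```

The black bar sits in the white zone (row 180, green from row 176 to 168), about 3 mm short of green, so the pointer reads about 1.5 mm. I'll re-pinch and push about 5.5 mm further.

Run:
```python
from h import *
X=np.array([.922,-.3872]);Y=np.array([.3872,.922])
R=orient(-22.78,0);go(np.r_[(.586-.056)*X+.0197*Y,.12],R);go(np.r_[(.586-.056)*X+.0197*Y,.042],R)
```

```text
d [0.0596, -0.0009, -0.0016] r [-0.0005, -0.0013, 0.0] rows 1.2
d [0.0594, -0.0008, 0.0764] r [-0.0005, -0.0013, 0.0] rows 1.9
```

Emit:
jog_arm([
  {"dx":0.03,"dy":-0.001,"dz":0,"rx":0,"ry":0,"rz":0,"hand":0.3},
  {"dx":0.059,"dy":-0.001,"dz":0,"rx":0,"ry":0,"rz":0,"hand":0.3},
  {"dx":0.059,"dy":-0.001,"dz":0,"rx":0,"ry":0,"rz":0,"hand":0.3},
  {"dx":0.059,"dy":-0.001,"dz":0.03,"rx":0,"ry":0,"rz":0,"hand":0.3},
  {"dx":0.059,"dy":-0.001,"dz":0.06,"rx":0,"ry":0,"rz":0,"hand":0.3},
  {"dx":0.059,"dy":-0.001,"dz":0.075,"rx":0,"ry":0,"rz":0,"hand":0.3},
  {"dx":0.059,"dy":-0.001,"dz":0.075,"rx":0,"ry":0,"rz":0,"hand":0.3},
  {"dx":0.059,"dy":-0.001,"dz":0.075,"rx":0,"ry":0,"rz":0,"hand":-0.4},
])

```text
clock: 19.75
tool_pos: [0.4981, -0.188, 0.0428]
tcp_rot: [-0.001, 0.197, 0.98, -0.0]
contact_force: [-0.6, -0.6, -0.9]
finger_gap: 0.492
gripper_force: 0.0
```

Emit:
jog_arm([
  {"dx":0,"dy":0,"dz":0,"rx":0,"ry":0,"rz":0,"hand":-0.6},
  {"dx":0,"dy":0,"dz":0,"rx":0,"ry":0,"rz":0,"hand":-1},
  {"dx":0,"dy":0,"dz":0,"rx":0,"ry":0,"rz":0,"hand":-1},
  {"dx":0,"dy":0,"dz":0,"rx":0,"ry":0,"rz":0,"hand":-1},
  {"dx":0,"dy":0,"dz":0,"rx":0,"ry":0,"rz":0,"hand":-1},
], force=30)

```text
clock: 20.25
tool_pos: [0.498, -0.1879, 0.0425]
tcp_rot: [-0.001, 0.197, 0.98, -0.0]
contact_force: [-1.7, 0.3, 5.8]
finger_gap: 0.157
gripper_force: 32.4
```

Emit:
jog_arm([
  {"dx":-0.001,"dy":0,"dz":0,"rx":0,"ry":0,"rz":0,"hand":-1},
  {"dx":-0.002,"dy":0,"dz":0,"rx":0,"ry":0,"rz":0,"hand":-1},
  {"dx":-0.003,"dy":0,"dz":0,"rx":0,"ry":0,"rz":0,"hand":-1},
  {"dx":-0.004,"dy":0,"dz":0,"rx":0,"ry":0,"rz":0,"hand":-1},
  {"dx":-0.005,"dy":0,"dz":0,"rx":0,"ry":0,"rz":0,"hand":-1},
  {"dx":-0.005,"dy":0,"dz":0,"rx":0,"ry":0,"rz":0,"hand":-1},
  {"dx":-0.005,"dy":0,"dz":0,"rx":0,"ry":0,"rz":0,"hand":-1},
])

```text
clock: 20.95
tool_pos: [0.4998, -0.1886, 0.0424]
tcp_rot: [-0.003, 0.197, 0.98, 0.0]
contact_force: [-9.3, 4.4, 16.7]
finger_gap: 0.156
gripper_force: 33.9
```

Run:
```python
from h import *
X=np.array([.922,-.3872]);Y=np.array([.3872,.922])
s=manip.state();p=s["tool_pos"];print(p[:2]@X-.586,p[:2]@Y-.0205,s["contact_force"])
```

```text
-0.05219392678223633 -0.0008655245471059815 [-9.3251546   4.38487144 16.70195641]
```

Emit:
jog_arm([
  {"dx":-0.001,"dy":0,"dz":-0.001,"rx":0,"ry":0,"rz":0,"hand":-1},
  {"dx":-0.002,"dy":0,"dz":-0.001,"rx":0,"ry":0,"rz":0,"hand":-1},
  {"dx":-0.003,"dy":0,"dz":-0.001,"rx":0,"ry":0,"rz":0,"hand":-1},
  {"dx":-0.004,"dy":0,"dz":-0.001,"rx":0,"ry":0,"rz":0,"hand":-1},
  {"dx":-0.004,"dy":0,"dz":-0.001,"rx":0,"ry":0,"rz":0,"hand":-1},
  {"dx":-0.004,"dy":0,"dz":-0.001,"rx":0,"ry":0,"rz":0,"hand":-1},
])

```text
clock: 21.55
tool_pos: [0.5021, -0.1896, 0.0425]
tcp_rot: [-0.005, 0.197, 0.98, 0.001]
contact_force: [-11.2, 4.8, 13.2]
finger_gap: 0.156
gripper_force: 33.2
```

Run:
```python
from h import *
X=np.array([.922,-.3872]);Y=np.array([.3872,.922])
s=manip.state();p=s["tool_pos"];print(p[:2]@X-.586,p[:2]@Y-.0205,s["contact_force"])
```

```text
-0.049621956975151704 -0.0008656793447165377 [-11.24306554   4.82844687  13.23778199]
```

Emit:
jog_arm([
  {"dx":-0.001,"dy":0,"dz":0,"rx":0,"ry":0,"rz":0,"hand":-1},
  {"dx":-0.001,"dy":0,"dz":0,"rx":0,"ry":0,"rz":0,"hand":-1},
  {"dx":-0.001,"dy":0,"dz":0,"rx":0,"ry":0,"rz":0,"hand":-1},
])

```text
clock: 21.85
tool_pos: [0.5029, -0.1899, 0.0424]
tcp_rot: [-0.005, 0.197, 0.98, 0.001]
contact_force: [-11.7, 5.1, 12.7]
finger_gap: 0.16
gripper_force: 33.3
```

Emit:
jog_arm([
  {"dx":0,"dy":0,"dz":0,"rx":0,"ry":0,"rz":0,"hand":-0.5},
  {"dx":0,"dy":0,"dz":0,"rx":0,"ry":0,"rz":0,"hand":0.3},
  {"dx":0,"dy":0,"dz":0,"rx":0,"ry":0,"rz":0,"hand":0.3},
  {"dx":0,"dy":0,"dz":0,"rx":0,"ry":0,"rz":0,"hand":0.3},
  {"dx":0,"dy":0,"dz":-0.025,"rx":0,"ry":0,"rz":0,"hand":0.3},
  {"dx":0,"dy":0,"dz":-0.075,"rx":0,"ry":0,"rz":0,"hand":0.3},
  {"dx":-0.055,"dy":0,"dz":-0.075,"rx":0,"ry":0,"rz":0,"hand":0.3},
  {"dx":-0.055,"dy":0,"dz":-0.075,"rx":0,"ry":0,"rz":0,"hand":0.3},
  {"dx":-0.055,"dy":0,"dz":-0.075,"rx":0,"ry":0,"rz":0,"hand":0.3},
  {"dx":-0.055,"dy":0,"dz":-0.075,"rx":0,"ry":0,"rz":0,"hand":0.3},
])

```text
clock: 22.85
tool_pos: [0.5557, -0.2122, 0.1154]
tcp_rot: [-0.004, 0.198, 0.98, 0.0]
contact_force: [-0.2, 0.1, -0.4]
finger_gap: 0.648
gripper_force: 0.0
```

Run:
```python
from h import *
w=cam("wrist","w12.png")
for r in range(134,236,2 if 0 else 1):
    if 150<r<190 or r%6==0: print(r,*["%d,%d,%d"%tuple(w["pixels"][r,x]) for x in(236,255,268)])
```

```text
138 195,215,222 70,139,240 181,203,220
144 194,212,221 158,181,212 194,212,222
150 193,211,221 185,204,214 193,213,221
151 192,211,220 184,202,213 191,211,220
152 191,210,220 184,202,214 193,212,221
153 191,210,220 185,203,214 193,212,221
154 190,209,220 183,202,213 191,212,220
155 190,209,220 184,201,213 193,213,222
156 191,209,220 183,201,214 191,210,221
157 183,200,218 172,189,209 180,198,217
158 157,171,214 134,147,200 141,155,206
159 104,114,203 87,96,198 90,98,200
160 65,72,199 63,69,198 62,68,199
161 56,60,198 59,63,198 57,62,198
162 55,58,197 61,66,199 60,64,198
163 54,59,198 60,66,199 58,63,197
164 54,57,197 59,65,199 60,65,198
165 54,59,198 59,64,199 61,66,199
166 55,60,198 60,65,199 63,69,199
167 63,78,184 67,81,184 70,82,184
168 86,113,133 86,112,136 88,114,137
169 94,125,91 90,119,93 96,126,100
170 91,123,81 75,97,72 93,122,91
171 78,102,69 58,66,58 76,96,77
172 56,67,49 49,49,52 59,67,66
173 55,65,51 44,44,47 60,69,64
174 79,100,71 48,54,50 79,100,76
175 119,145,127 56,61,57 118,143,127
176 172,196,201 67,73,74 170,194,200
177 192,215,224 72,78,81 187,211,221
178 197,219,228 73,78,81 191,214,224
179 197,219,229 73,78,82 190,212,223
180 197,219,228 75,80,84 190,213,224
181 188,211,221 74,79,82 184,205,218
182 154,171,182 68,73,76 149,167,177
183 96,106,112 67,69,71 94,105,110
184 54,58,60 65,68,70 53,58,58
185 44,47,47 62,66,68 46,48,47
186 44,45,46 61,67,68 45,47,49
187 41,43,44 62,66,68 45,47,47
188 44,46,47 60,65,66 43,44,46
189 45,48,47 60,64,67 43,46,45
192 43,44,45 62,65,67 44,46,45
198 44,45,46 62,65,67 104,113,118
204 44,45,47 75,82,83 119,128,133
210 42,44,43 148,161,168 150,163,171
216 45,47,47 150,164,171 151,165,172
222 43,45,44 43,47,48 45,49,51
228 28,29,28 19,16,18 18,14,16
234 22,22,18 18,17,18 18,15,15
```

The bar now sits at row 172.5, inside the green zone (rows 167.5–175.5), which reads about 6 mm. The arm is clear, so I'll hand in.

```bash
python3 -c "
from rig import workorder
print(workorder.hand_in())"
```

```text
the job is handed in; nothing more can be done
None
```

Job handed in, with no verdict returned: the pot was set on the jaws' middle line and is now held between both steel jaws, the force pointer at about 6 mm (mid-green), the arm clear, and the other pieces not touched as far as I could see.

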